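# Build and close a bung of keyed saggars

### The arm

A 7-joint arm with a two-finger parallel gripper is mounted at the origin on the work surface. World frame = base frame: x ahead of the robot, y to its left, z up, the work surface at z = 0. Lengths are in m, angles in rad, forces in N, time in s.
With the tool pointing down it reaches from about 0.4 to 0.85 m from the base axis. Payload 10.4 kg.
Tool frame: the origin (TCP) lies at the very end of the fingers, on their centre line; the grasp point (between the pads) lies 19 mm behind it (manip.grip_depth is the distance from the TCP to the grasp point, in m); z points along the fingers, x is the direction in which the jaws open and shut, and the axes are right-handed (so a half turn about z gives the same grasp; the last joint's range is limited). The gripper opens to 85 mm and grips with 20 to 120 N. Pads are 22 mm wide; open, the fingers measure 114 mm over their backs; the gripper's body (76 mm by 85 mm) begins 54 mm behind the grasp point. The pads swing forward as they close: fully open they stand 13 mm farther back than shut.
Start: joints at [-1.354, 0.332, -0.065, 1.46, 0.022, 1.35, -0.088], TCP at [0.148, 0.607, 0.231] pointing down, gripper open.
Joint ranges: [-2.6, 2.6], [-0.5, 2.12], [-1.47, 1.34], [0.16, 2.42], [-1.27, 4.41], [0.06, 2.06], [-2.6, 2.6]. Speed limits (rad/s): [2.22, 2.22, 2.79, 2.79, 3.14, 3.14, 3.14].

### API

Orientations are given as a unit quaternion [x, y, z, w].
In Python, from workcell import manip, cams gives the robot as it stands. The module is installed in compiled form; this text tells all that it offers.
- The arm moves only by the tool move_arm, never from a script. Its arguments are lists of equal length, an entry for each row: "claw": the opening, from 0 (shut) to 1 (fully open); "dp": the shift along the tool's x, y, z as a fraction of full scale, a list of three; "turn": the turn, a rotation vector about the tool's x, y, z as a fraction of full scale, a list of three. A call has 1 to 8 rows; each row shifts and turns the commanded pose from where the row before left it, along the tool's axes as they then stand; what a row does not reach is not made up. Full scale, the value 1, is 200 mm for a shift and 45 degrees for a turn. A row lasts 1/12 s, in which the tool goes at most 41.7 mm and 7.16 degrees, less where a joint would pass 70% of its speed; a pose out of reach is approached as far as the arm can. A call with a number of a shift or a turn outside -1 to 1 is refused whole. A call with a gripper value outside its range is refused whole. The fingers move at their own pace and stop on an object; "grip_force" is the grip in N (left out, the last holds). Time passes only in rows, so rows that do not move let the fingers close. It gives the time, the measured TCP pose, the force and the opening at its end, in the units of the state.
- manip.get_obs(): the state, without advancing time (a new reading comes with each control period).
- cams.camera(name): name is "scene" or "top"; returns the picture (480x640x3 uint8, red, green, blue); there is no depth.
- cams.camera_info(name): a dict with "fx", "fy", "cx", "cy" (pixels), "pose" (4x4, takes a point from camera to world coordinates). Camera axes: x right, y down, z forward; pixel columns grow to the right and rows downward; lengths in m; the calibration is good to about 2 mm. A picture is of the moment at which its call begins. camera_info takes no time and is no camera call.
- manip.hand_in(): hands the job in, once; it reports no verdict.
The state is a dict: "clock": time; "joint_pos": joint angles; "joint_velocities": joint speeds; "tau": joint torques, N m; "position": TCP position; "ee_rot": TCP orientation; "ft_force": force on the tool from outside, world axes, zero at the start; "torque": the same for the moment, N m; "grip_width": opening from 0.0 (shut) to 1.0 (fully open).
Only numpy, scipy, OpenCV 4.12 (cv2) and the standard library are available. Lean on these libraries where they do the work, as an engineer would, in place of code of your own. Each camera call takes 0.05 s, during which the arm holds its last target.

### The job

Get this saggar stack ready for the kiln: set the second saggar on the loaded bottom saggar that stands on the kiln batt, chamfered corners over chamfered corners, so that its skirt drops fully over the rim below; then take the matching lid (not the narrower square-cornered one) from the sloping rest and seat it on top in the same way. Fireclay rims chip, so set each piece down gently without dropping it, keep the stack near the middle of its batt and leave the rest of the bench undisturbed.

Things in the scene. Friction and masses are not known exactly. Their poses are not given: they have to be found in the camera images.
- batt: Kiln batt: fixed grey slab 170 mm (own x) by 140 mm (own y), 14 mm thick; origin: centre of its underside, z up. The bottom saggar stands loose on it, about 0.85 kg, four small cups inside, its chamfered end towards the batt's +x. It was set down by hand and its pose is not measured: its centre is up to 8 mm off the batt's centre along each axis, and it is turned up to 6 degrees: find it by sight or touch.
- batt_top (a point): Centre of the batt's top, 14 mm above its origin; the bottom saggar's underside is at this height. That saggar is made exactly like the second one: its shoulder is 44 mm above this point and its rim top 50 mm. Seated on it, the second saggar's origin is 44 mm above this point, level; riding on the rim it is 50 mm above or more. Turned end for end it does not go down.
- second_saggar: Second saggar, loose on the bench, upright, about 0.6 kg: buff fireclay box 130 mm (x) by 100 mm (y), its two +x corners chamfered 18 mm, the others square. Origin: centre of its underside (lower edge of the skirt), z up. Below, a skirt 5 mm thick and 8 mm deep. On top, a flat shoulder at 44 mm, then a rim 6 mm high, its outside set in 6.5 mm from the outer faces all round, chamfers too.
- lid: Matching lid, about 0.28 kg: buff fireclay plate 130 mm (x) by 100 mm (y), +x corners chamfered 18 mm, lying face up on the rest that slopes 30 degrees, its +x end uphill and away from the robot. Origin: centre of the underside (lower edge of the skirt); z: out of its upper face. Skirt 5 mm thick, 8 mm deep. Seated, its origin is 44 mm above the second saggar's.
- other_lid: A lid of another set, to be left where it is on the rest: 130 mm (x) by 84 mm (y), all corners square, otherwise the same. The two lids lie 130 mm apart centre to centre; which is on which side varies.
- lid_rest: Wooden sloping rest, fixed, 236 mm wide (own y), about 160 mm deep (own x) and 130 mm high at its +x side. Origin: centre of its foot on the bench. Runners slope up at 30 degrees towards +x; a toe ledge 11 mm proud of them at the low end holds the lids.
- bowl_a: Bystander: brown clay bowl, 94 mm across, 55 mm high; origin at the centre of its foot.
- bowl_b: Bystander: brown clay bowl, 88 mm across, 52 mm high; origin at the centre of its foot.
- bowl_c: Bystander: brown clay bowl, 94 mm across, 55 mm high; origin at the centre of its foot.
- kiln_prop_a: Bystander: upright fireclay prop, 40 mm across, 60 mm high; origin at the centre of its foot.
- kiln_prop_b: Bystander: upright fireclay prop, 40 mm across, 75 mm high; origin at the centre of its foot.
- glaze_brush: Bystander: glaze brush lying on the bench, its length along own x.
- throwing_rib: Bystander: flat wooden rib, 100 x 55 x 6 mm, lying on the bench.
- second_grip (a point): Middle of the top edge of the second saggar's cross wall, 50 mm above its origin: a wall 12 mm thick (x) running along y, the place to pinch, along x. It parts two open cells, each 47 mm (x) by 76 mm (y), floor 14 mm above the origin, with four small fixed tiles up to 18 mm. A skirt goes round a rim with 1.5 mm play on each side and lands on the shoulder; edges have no lead-in.
- lid_grip (a point): Middle of the top of the lid's grip rib, 40 mm along the lid's z from its origin. The rib is 14 mm thick (lid x) and 60 mm long (lid y) and stands 24 mm out of the lid's upper face, which is at 16 mm.
There are look-alikes about, which are no part of the job. Leave any green look-alike of the batt alone.

How it is judged:
By the outcome, as a careful person would: the job done as asked, in the order asked, and still so for the second after the job is handed in, with the robot touching nothing.
It also fails if it takes over 67 s, if anything falls off the work surface, if the arm or the gripper's body presses on something with over 40 N, if the wrist force passes 120 N, or if a joint passes its speed limit or range.

## Working session

There is one attempt and no reset: what is moved stays moved. The work goes in short steps, Python scripts to look and compute and a tool call to move; the robot and the scene stay as the last step left them, time stands still between calls to the robot, and variables do not carry over. Pictures are saved under pics/ and viewed, and the job is handed in when it is done.

Besides the shell and the picture viewer there is one more tool, called by a JSON object that holds its "method" and its "body", one argument or row to a line. move_arm: Moves the arm, as the interface text tells. Shift numbers are shares of 200 mm and turn numbers shares of 45 degrees, none past 1 either way. Its arguments: {"type":"object","properties":{"claw":{"type":"array","items":{"type":"number"}},"dp":{"type":"array","items":{"type":"array","items":{"type":"number"}}},"turn":{"type":"array","items":{"type":"array","items":{"type":"number"}}},"grip_force":{"type":"number"}},"required":["claw","dp","turn"]}

```bash
mkdir -p pics; ls
python3 - <<'E'
from workcell import manip, cams
import cv2,numpy as np
np.set_printoptions(precision=4,suppress=True)
o=manip.get_obs()
for k,v in o.items(): print(k,v)
print(manip.grip_depth)
for n in("scene","top"):
    im=cams.camera(n); cv2.imwrite(f"pics/{n}0.png",im[:,:,::-1]); print(n,cams.camera_info(n))
E
```

```text
pics
clock 0.0
joint_pos [-1.3536  0.3329 -0.0647  1.4609  0.0216  1.3499 -0.0885]
joint_velocities [-0.0009 -0.0009 -0.0012 -0.0022  0.0004  0.0009  0.0013]
tau [ -0.     -62.5469   0.049  -39.1598   0.0162   0.0102   0.    ]
position [0.1484 0.6067 0.2305]
ee_rot [ 0.7866  0.6175 -0.0006  0.0005]
ft_force [ 0.3206  0.414  -0.2282]
torque [-0.0025 -0.0562 -0.0359]
grip_width 0.9975717167586085
0.0187
scene {'fx': 504.13502618282655, 'fy': 504.13502618282655, 'cx': 321.14425681288066, 'cy': 234.0299317835106, 'pose': array([[ 0.7512,  0.4718, -0.4617,  1.0245],
       [ 0.6599, -0.5193,  0.543 , -0.7053],
       [ 0.0164, -0.7126, -0.7014,  0.9121],
       [ 0.    ,  0.    ,  0.    ,  1.    ]])}
top {'fx': 447.7276220962804, 'fy': 447.7276220962804, 'cx': 322.4512561651487, 'cy': 240.3466781045505, 'pose': array([[-0.0251, -0.9936,  0.1097,  0.397 ],
       [-0.9995,  0.023 , -0.0212, -0.0361],
       [ 0.0186, -0.1102, -0.9937,  1.0379],
       [ 0.    ,  0.    ,  0.    ,  1.    ]])}
```

View pics/scene0.png

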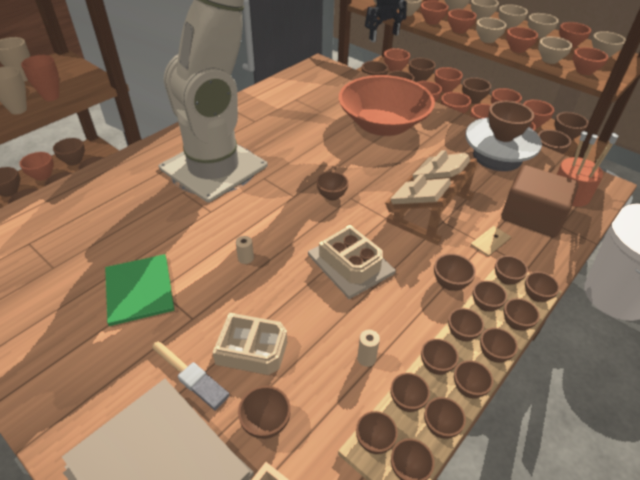

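View pics/top0.png

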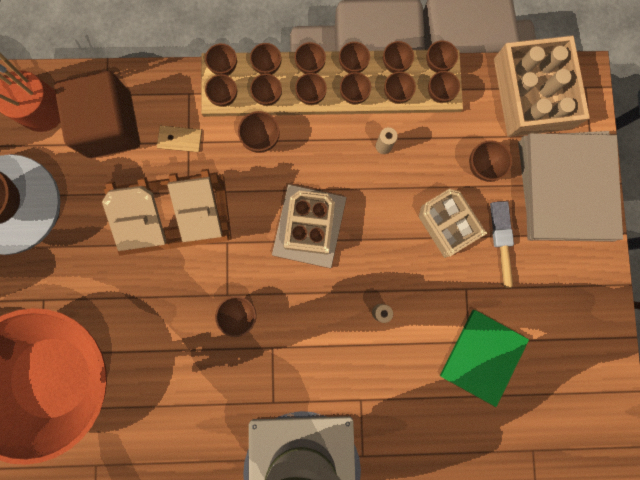

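Both views show the batt with the loaded saggar at top-view pixel (310,222), the second saggar at (454,222), the chamfered lid at (133,217), and the narrower lid at (195,208). Next I'll enlarge these areas.

Run:
```python
import cv2,numpy as np
t=cv2.imread("pics/top0.png"); s=cv2.imread("pics/scene0.png")
def c(im,x,y,w,h,f): return cv2.resize(im[y:y+h,x:x+w],None,fx=f,fy=f,interpolation=cv2.INTER_CUBIC)
a=c(t,262,175,100,100,4); b=c(t,405,175,100,100,4)
cv2.imwrite("pics/z1.png",np.hstack([a,b]))
a=c(t,95,165,140,100,4); cv2.imwrite("pics/z2.png",a)
a=c(s,205,300,100,80,4); b=c(s,300,215,100,80,4)
cv2.imwrite("pics/z3.png",np.hstack([a,b]))
cv2.imwrite("pics/z4.png",c(s,375,140,120,100,5))
```

```text
(no output)
```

View pics/z1.png

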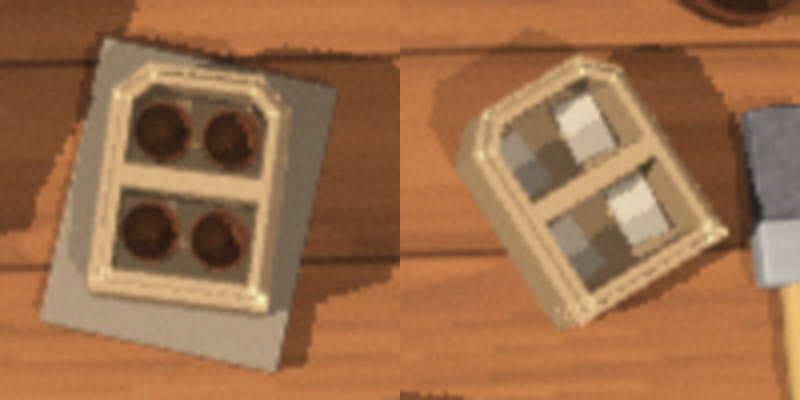

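View pics/z2.png

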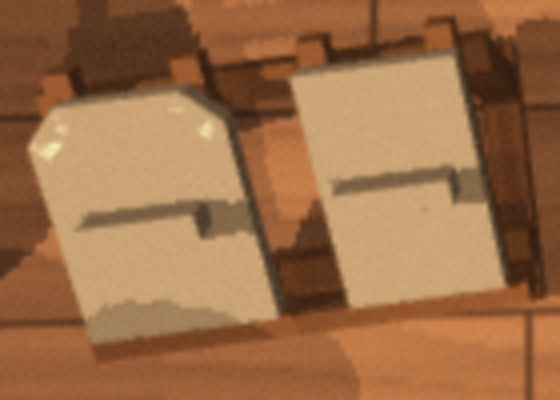

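View pics/z3.png

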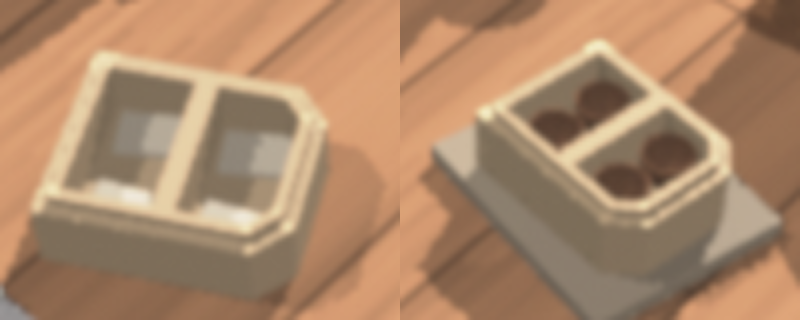

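View pics/z4.png

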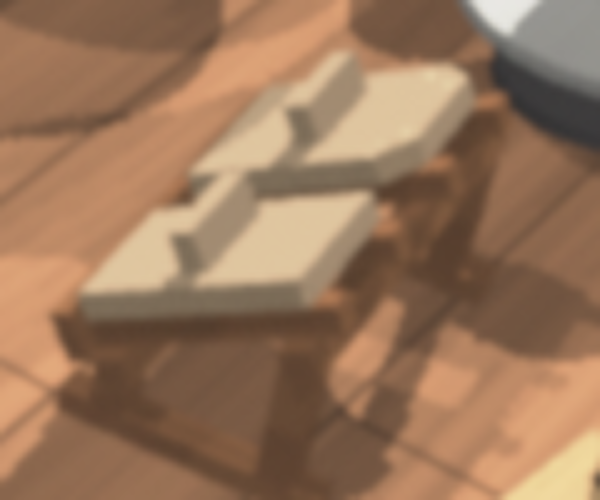

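```bash
cat > h.py <<'E'
import numpy as np,cv2
from scipy.spatial.transform import Rotation as R
from scipy.optimize import least_squares
from workcell import manip,cams
np.set_printoptions(precision=4,suppress=True)
class Cam:
    def __init__(s,n):
        i=cams.camera_info(n); s.K=np.array([[i['fx'],0,i['cx']],[0,i['fy'],i['cy']],[0,0,1]]); s.T=np.array(i['pose']); s.n=n
    def proj(s,P):
        P=np.atleast_2d(P); q=(P-s.T[:3,3])@s.T[:3,:3]; q=q@s.K.T; return q[:,:2]/q[:,2:]
    def plane(s,uv,z):
        uv=np.atleast_2d(uv); d=np.c_[uv,np.ones(len(uv))]@np.linalg.inv(s.K).T@s.T[:3,:3].T
        c=s.T[:3,3]; return c+d*((z-c[2])/d[:,2])[:,None]
    def ray(s,uv):
        d=np.r_[uv,1]@np.linalg.inv(s.K).T@s.T[:3,:3].T; return s.T[:3,3],d/np.linalg.norm(d)
top=Cam('top'); scene=Cam('scene'); C={'top':top,'scene':scene}
E
python3 - <<'E'
from h import *
f=lambda l,z:print(top.plane(np.array(l,float),z))
print('batt corners z14'); f([(262+105/4,175+38/4),(262+336/4,175+88/4),(262+278/4,175+372/4),(262+42/4,175+322/4)],.014)
print('bottom cells lower cell corners z64');f([(262+120/4,175+195/4),(262+258/4,175+205/4),(262+250/4,175+298/4),(262+113/4,175+280/4)],.064)
print('second rim corners ');f([(405+(585-400)/4,175+58/4),(405+(720-400)/4,175+232/4),(405+(570-400)/4,175+318/4),(405+(475-400)/4,175+135/4)],.047)
print('lid'); 
f([(95+100/4,165+340/4),(95+280/4,165+318/4)],.04)
print(top.plane((133,217),.08)); print('batt green?')
E
```

```text
batt corners z14
[[ 0.6427  0.0185  0.014 ]
 [ 0.6102 -0.1153  0.014 ]
 [ 0.4459 -0.077   0.014 ]
 [ 0.4778  0.0572  0.014 ]]
bottom cells lower cell corners z64
[[ 0.5427  0.0091  0.064 ]
 [ 0.5354 -0.0665  0.064 ]
 [ 0.4843 -0.0608  0.064 ]
 [ 0.4959  0.0137  0.064 ]]
second rim corners 
[[ 0.6156 -0.3522  0.047 ]
 [ 0.5145 -0.4228  0.047 ]
 [ 0.4681 -0.3354  0.047 ]
 [ 0.5727 -0.2874  0.047 ]]
lid
[[0.4959 0.3923 0.04  ]
 [0.5059 0.2933 0.04  ]]
[[0.5626 0.3492 0.08  ]]
batt green?
```

```bash
cat >> h.py <<'E'
from scipy.ndimage import map_coordinates,gaussian_filter
# (name, normal axis, offset, range along other axis, height, ) outward direction bright->dark
def LINES():
    L=[]
    for sx in(-1,1):
        L.append(('wall%+d'%sx,'x',sx*.006,(-.032,.032),.050,sx))     # bright wall, dark on the sx side
        L.append(('end%+d'%sx,'x',sx*.053,(-.022,.022),.050,-sx))
        L.append(('out x%+d'%sx,'x',sx*.065,(-.028,.028) if sx>0 else (-.044,.044),.044,sx))
    for sy in(-1,1):
        L.append(('cellf y%+d'%sy,'y',sy*.038,(.010,.034),.050,-sy))
        L.append(('cellb y%+d'%sy,'y',sy*.038,(-.048,-.010),.050,-sy))
        L.append(('out y%+d'%sy,'y',sy*.050,(-.058,.040),.044,sy))
    return L
def measure(cam,img,pose,z0,half=.006,lines=None,verbose=True,vis=None,bigjump=3.0):
    """pose x,y,yaw of saggar origin; returns residual points list: (line, signed offset mm in object frame)"""
    g=gaussian_filter(img.astype(float).sum(2)/3,0.5)
    c,s=np.cos(pose[2]),np.sin(pose[2]); out=[]
    def W(p): return np.array([pose[0]+c*p[0]-s*p[1],pose[1]+s*p[0]+c*p[1],z0+p[2]])
    for (nm,ax,off,rg,h,sg) in (lines or LINES()):
        ds=[];pts=[];st=[]
        for t in np.linspace(rg[0],rg[1],25):
            e=np.arange(-half,half+1e-9,.00025)
            P=np.array([W((off+d,t,h) if ax=='x' else (t,off+d,h)) for d in e])
            uv=cam.proj(P); v=map_coordinates(g,[uv[:,1],uv[:,0]],order=3)
            gr=gaussian_filter(np.gradient(v,e*1000),2)*(-sg)
            k=np.argmax(gr[2:-2])+2
            if gr[k]<4: continue
            ds.append(e[k]);pts.append(uv[k]);st.append(gr[k])
        if len(ds)<10: 
            if verbose: print(nm,'weak'); 
            continue
        ds=np.array(ds); m=np.median(ds); ok=abs(ds-m)<.0012
        if verbose: print('%-10s off %.2f mm  mad %.2f n %d str %.0f'%(nm,m*1000,np.median(abs(ds-m))*1000,ok.sum(),np.median(st)))
        P=cam.plane(np.array(pts)[ok],z0+h)
        out.append((nm,ax,off,P,np.median(abs(ds-m))))
        if vis is not None:
            for p in np.array(pts)[ok]: cv2.circle(vis,tuple(int(round(x)) for x in (p*4+1.5)),1,(0,0,255) if 'out' in nm else (255,0,0),-1)
    return out
def solve(outs,p0):
    def r(p):
        c,s=np.cos(p[2]),np.sin(p[2]);res=[]
        for nm,ax,off,P,m in outs:
            dx,dy=P[:,0]-p[0],P[:,1]-p[1]
            q=c*dx+s*dy if ax=='x' else -s*dx+c*dy
            res.append((q-off)*1000/np.sqrt(len(P)))
        return np.concatenate(res)
    s=least_squares(r,p0,loss='soft_l1',x_scale=[.001,.001,.01]); p=s.x; c,ss=np.cos(p[2]),np.sin(p[2])
    rs={}
    for nm,ax,off,P,m in outs:
        dx,dy=P[:,0]-p[0],P[:,1]-p[1]; q=c*dx+ss*dy if ax=='x' else -ss*dx+c*dy
        rs[nm]=round(float((q-off).mean()*1000),2)
    return p,rs
E
python3 - <<'E'
from h import *
for nm,p0,z0 in(('bottom',(.541,-.030,np.radians(-8)),.014),('second',(.548,-.352,np.radians(28)),0)):
    for cn in('top','scene'):
        print(nm,cn); im=cv2.imread(f'pics/{cn}0.png'); p=np.array(p0)
        for it in range(3):
            vis=cv2.resize(im,None,fx=4,fy=4,interpolation=cv2.INTER_CUBIC)
            o=measure(C[cn],im,p,z0,half=.008 if it==0 else .005,verbose=it==2,vis=vis); p,rs=solve(o,p)
        print(p[:2]*1000,np.degrees(p[2])); print(rs)
        u=(C[cn].proj([p[0],p[1],z0+.04])[0]*4).astype(int)
        cv2.imwrite(f'pics/e_{nm}_{cn}.png',vis[u[1]-200:u[1]+200,u[0]-200:u[0]+200])
a=[cv2.imread(f'pics/e_{n}_{c}.png') for n in('bottom','second') for c in('top','scene')]
cv2.imwrite('pics/e1.png',np.hstack(a[:2]));cv2.imwrite('pics/e2.png',np.hstack(a[2:]))
E
```

```text
bottom top
wall-1     off -0.75 mm  mad 0.25 n 25 str 20
end-1      off 0.00 mm  mad 0.25 n 25 str 19
out x-1    off 0.00 mm  mad 0.25 n 25 str 15
wall+1     off 0.25 mm  mad 0.25 n 25 str 20
end+1      off -0.25 mm  mad 0.25 n 25 str 16
out x+1    off 0.50 mm  mad 0.25 n 23 str 18
cellf y-1  off -0.75 mm  mad 0.25 n 25 str 22
cellb y-1  off -0.75 mm  mad 0.25 n 25 str 22
out y-1    off 4.50 mm  mad 0.00 n 24 str 12
cellf y+1  off -1.00 mm  mad 0.25 n 25 str 26
cellb y+1  off -0.75 mm  mad 0.25 n 25 str 27
out y+1    off -0.50 mm  mad 0.25 n 25 str 11
[549.9465 -28.384 ] -8.379425541495076
{'wall-1': -0.56, 'end-1': 0.11, 'out x-1': 0.01, 'wall+1': 0.27, 'end+1': -0.21, 'out x+1': 0.39, 'cellf y-1': -0.61, 'cellb y-1': -0.62, 'out y-1': 4.5, 'cellf y+1': -0.76, 'cellb y+1': -0.79, 'out y+1': -0.6}
bottom scene
wall-1     off -1.00 mm  mad 0.25 n 25 str 18
end-1      off 1.00 mm  mad 0.00 n 25 str 12
out x-1    off -0.75 mm  mad 0.25 n 23 str 5
wall+1     off 0.75 mm  mad 0.25 n 25 str 14
end+1      off -1.25 mm  mad 0.25 n 25 str 17
out x+1    off 1.50 mm  mad 0.25 n 25 str 12
cellf 
[... 1434 characters left out ...]
x-1    off -0.50 mm  mad 0.25 n 25 str 7
wall+1     off 0.50 mm  mad 0.25 n 25 str 16
end+1      off -0.50 mm  mad 0.00 n 25 str 11
out x+1    off 0.75 mm  mad 0.00 n 25 str 14
cellf y-1  off 4.50 mm  mad 0.00 n 19 str 9
cellb y-1  off 4.50 mm  mad 0.00 n 16 str 8
out y-1    off -1.75 mm  mad 0.25 n 25 str 6
cellf y+1  off -2.25 mm  mad 0.25 n 25 str 15
cellb y+1  off -1.75 mm  mad 0.25 n 25 str 15
out y+1    off -0.75 mm  mad 0.25 n 25 str 7
[ 544.4324 -351.5954] 30.19427998003718
{'wall-1': -0.51, 'end-1': 0.48, 'out x-1': -0.54, 'wall+1': 0.54, 'end+1': -0.53, 'out x+1': 0.57, 'cellf y-1': 4.47, 'cellb y-1': 4.59, 'out y-1': -1.79, 'cellf y+1': -2.28, 'cellb y+1': -1.72, 'out y+1': -0.77}
```

View pics/e1.png

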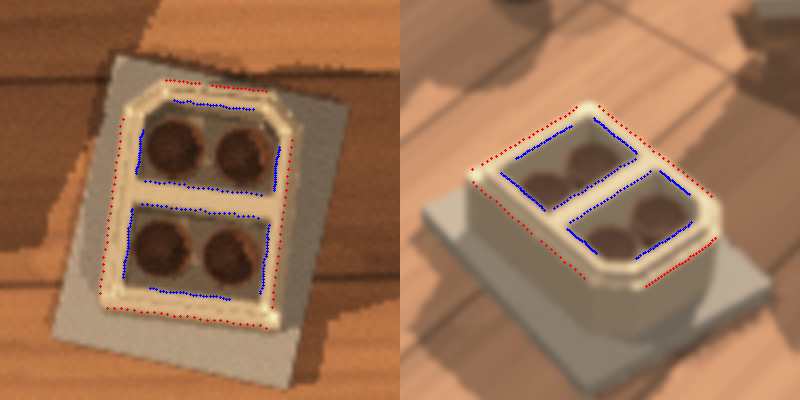

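View pics/e2.png

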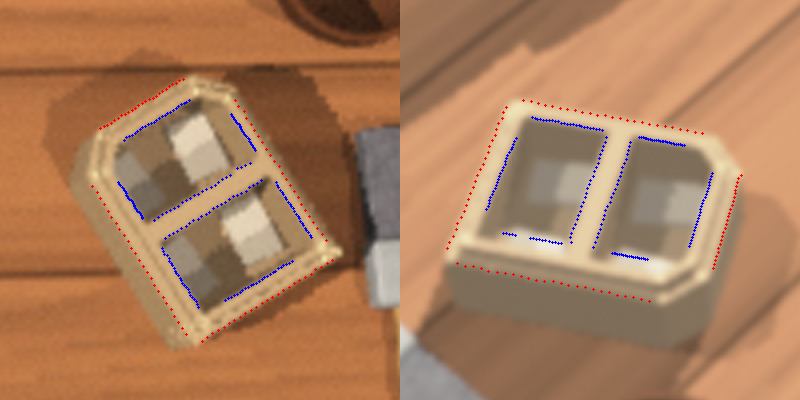

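The edge fits overlay well on both saggars. The bottom one is at about (549.5,-29.5) mm with yaw -8.4°, and the second at about (545.6,-351.7) mm with yaw about 29.8°. Now I'll approach the second saggar.

```bash
cat >> h.py <<'E'
def Rdown(yaw): # tool x at yaw, tool z down
    c,s=np.cos(yaw),np.sin(yaw); return np.array([[c,s,0],[s,-c,0],[0,0,-1.]])
def now():
    o=manip.get_obs(); return np.array(o['position']),R.from_quat(o['ee_rot']).as_matrix(),o
def st():
    p,M,o=now(); print('t %.2f pos'%o['clock'],p*1000,'yawx %.2f tilt %.2f'%(np.degrees(np.arctan2(M[1,0],M[0,0])),np.degrees(np.arccos(min(1,-M[2,2])))),'F',np.array(o['ft_force']),'T',np.array(o['torque']),'g %.3f'%o['grip_width'],'q',np.array(o['joint_pos']))
def shift(tp,M=None,p=None):
    q,N,o=now(); M=N if M is None else M; p=q if p is None else p
    d=M.T@(np.array(tp)-p)/.2; print('shift shares',d,'rows>=%.1f'%(np.linalg.norm(d)*200/41.7)); return d
def rot(M2):
    q,N,o=now(); v=R.from_matrix(N.T@M2).as_rotvec()/np.radians(45); print('turn shares',v,'rows>=%.1f'%(np.linalg.norm(v)*45/7.16)); return v
E
python3 - <<'E'
from h import *
M=Rdown(np.radians(29.8)); rot(M); p,_,_=now(); p=p+[0,0,.07]
a=np.array([.45,.35,.30]); shift(a,M,p); b=np.array([.5457,-.3517,.25]); shift(b,M,a)
E
```

```text
turn shares [0.0007 0.0015 1.0324] rows>=6.5
shift shares [0.6706 1.8635 0.003 ] rows>=9.5
shift shares [-1.3284  3.2824  0.25  ] rows>=17.0
```

{"method": "move_arm", "body": {
  "claw": [1,1,1,1,1,1,1],
  "dp": [
    [0,0,-0.05],
    [0,0,-0.05],
    [0,0,-0.05],
    [0,0,-0.05],
    [0,0,-0.05],
    [0,0,-0.05],
    [0,0,-0.05]
  ],
  "turn": [
    [0,0,0.148],
    [0,0,0.148],
    [0,0,0.148],
    [0,0,0.148],
    [0,0,0.148],
    [0,0,0.148],
    [0,0,0.148]
  ]
}}

```text
clock: 0.68
position: [0.1484, 0.6069, 0.3013]
ee_rot: [0.967, 0.253, -0.0, 0.0]
ft_force: [1.3, -0.5, -0.3]
grip_width: 1.001
```

{"method": "move_arm", "body": {
  "claw": [1,1,1,1,1,1,1,1],
  "dp": [
    [0.06,0.17,0],
    [0.06,0.17,0],
    [0.06,0.17,0],
    [0.06,0.17,0],
    [0.06,0.17,0],
    [0.06,0.17,0],
    [0.06,0.17,0],
    [0.06,0.17,0]
  ],
  "turn": [
    [0,0,0],
    [0,0,0],
    [0,0,0],
    [0,0,0],
    [0,0,0],
    [0,0,0],
    [0,0,0],
    [0,0,0]
  ]
}}

```text
clock: 1.35
position: [0.3674, 0.4167, 0.3011]
ee_rot: [0.967, 0.256, -0.0, 0.0]
ft_force: [-0.5, 0.8, -0.2]
grip_width: 1.002
```

{"method": "move_arm", "body": {
  "claw": [1,1,1,1,1,1,1,1],
  "dp": [
    [0.06,0.17,0],
    [0.06,0.17,0],
    [0.06,0.17,0],
    [-0.07,0.17,0],
    [-0.07,0.17,0],
    [-0.07,0.17,0],
    [-0.07,0.17,0],
    [-0.07,0.17,0]
  ],
  "turn": [
    [0,0,0],
    [0,0,0],
    [0,0,0],
    [0,0,0],
    [0,0,0],
    [0,0,0],
    [0,0,0],
    [0,0,0]
  ]
}}

```text
clock: 2.02
position: [0.4711, 0.1631, 0.301]
ee_rot: [0.967, 0.256, -0.0, -0.0]
ft_force: [1.2, 0.6, -0.2]
grip_width: 1.0
```

{"method": "move_arm", "body": {
  "claw": [1,1,1,1,1,1,1,1],
  "dp": [
    [-0.07,0.17,0],
    [-0.07,0.17,0],
    [-0.07,0.17,0],
    [-0.07,0.17,0],
    [-0.07,0.17,0],
    [-0.07,0.17,0],
    [-0.07,0.17,0],
    [-0.07,0.17,0]
  ],
  "turn": [
    [0,0,0],
    [0,0,0],
    [0,0,0],
    [0,0,0],
    [0,0,0],
    [0,0,0],
    [0,0,0],
    [0,0,0]
  ]
}}

```text
clock: 2.68
position: [0.5082, -0.1286, 0.3013]
ee_rot: [0.967, 0.256, 0.0, -0.0]
ft_force: [0.9, 0.4, 0.0]
grip_width: 0.999
```

Run:
```python
from h import *
st(); M=Rdown(np.radians(29.8)); rot(M); shift([.5457,-.3517,.12],M); shift([.5457,-.3517,.12])
```

```text
t 2.68 pos [ 508.2298 -128.586   301.2865] yawx 29.65 tilt 0.03 F [0.9072 0.4024 0.0101] T [ 0.0453  0.0006 -0.0219] g 0.999 q [-0.5286  0.0695  0.7358  1.6471 -0.0475  1.4429  0.7297]
turn shares [-0.0003 -0.0006 -0.0033] rows>=0.0
shift shares [-0.3918  1.0612  0.9064] rows>=7.0
shift shares [-0.3895  1.0624  0.906 ] rows>=7.0
```

{"method": "move_arm", "body": {
  "claw": [0.55,0.55,0.55,0.55,0.55,0.55,0.55,0.55],
  "dp": [
    [-0.056,0.151,0.05],
    [-0.056,0.151,0.05],
    [-0.056,0.151,0.05],
    [-0.056,0.151,0.05],
    [-0.056,0.151,0.05],
    [-0.056,0.151,0.05],
    [-0.056,0.151,0.05],
    [0,0,0.1]
  ],
  "turn": [
    [0,0,0],
    [0,0,0],
    [0,0,0],
    [0,0,0],
    [0,0,0],
    [0,0,0],
    [0,0,0],
    [0,0,0]
  ]
}}

```text
clock: 3.35
position: [0.5433, -0.3565, 0.2114]
ee_rot: [0.968, 0.253, -0.001, 0.002]
ft_force: [-0.4, -1.2, 0.4]
grip_width: 0.547
```

{"method": "move_arm", "body": {
  "claw": [0.55,0.55,0.55,0.55,0.55],
  "dp": [
    [0,0,0.15],
    [0,0,0.15],
    [0,0,0.15],
    [0,0,0],
    [0,0,0]
  ],
  "turn": [
    [0,0,0],
    [0,0,0],
    [0,0,0],
    [0,0,0],
    [0,0,0]
  ]
}}

```text
clock: 3.77
position: [0.5442, -0.3488, 0.1204]
ee_rot: [0.967, 0.256, -0.001, -0.001]
ft_force: [-0.0, -0.6, 0.7]
grip_width: 0.551
```

Run:
```python
from h import *
st(); M=Rdown(np.radians(29.8)); rot(M);  shift([.5457,-.3517,.024])
for n in('scene','top'):
    cv2.imwrite(f'pics/a_{n}.png',cams.camera(n)[:,:,::-1])
u=cv2.imread('pics/a_scene.png')[280:380,190:310]; cv2.imwrite('pics/a1.png',cv2.resize(u,None,fx=5,fy=5))
```

```text
t 3.77 pos [ 544.1907 -348.7705  120.3915] yawx 29.64 tilt 0.18 F [-0.0157 -0.5973  0.6773] T [-0.0105 -0.0415  0.0498] g 0.551 q [-0.0546  0.5581  0.7653  1.5629 -0.4056  1.1891  1.3063]
turn shares [-0.0032  0.0024 -0.0035] rows>=0.0
shift shares [0.0002 0.0177 0.4819] rows>=2.3
```

View pics/a1.png

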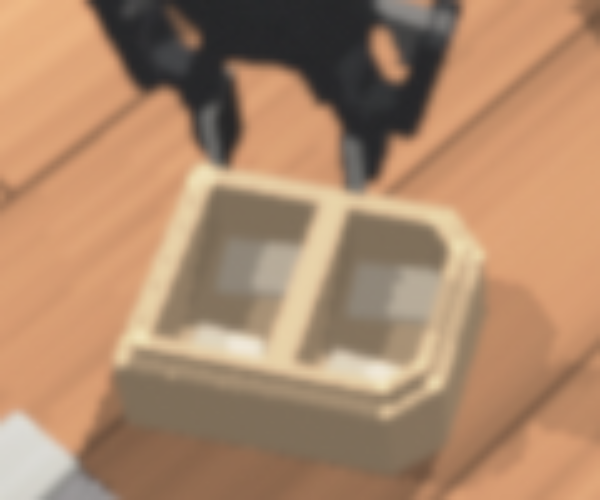

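The fingers sit above the cells, one on each side of the cross wall (crop pixels about (215,150) and (355,180)). I'll descend and grip.

{"method": "move_arm", "body": {
  "claw": [0.55,0.55,0.55,0.55,0.55,0.55,0.55],
  "dp": [
    [0,0.018,0.1],
    [0,0,0.1],
    [0,0,0.1],
    [0,0,0.1],
    [0,0,0.05],
    [0,0,0.032],
    [0,0,0]
  ],
  "turn": [
    [-0.003,0.002,-0.003],
    [0,0,0],
    [0,0,0],
    [0,0,0],
    [0,0,0],
    [0,0,0],
    [0,0,0]
  ]
}}

```text
clock: 4.45
position: [0.5472, -0.3526, 0.0251]
ee_rot: [0.966, 0.257, 0.001, 0.001]
ft_force: [-0.2, 0.2, 0.7]
grip_width: 0.548
```

Run:
```python
from h import *
st()
```

```text
t 4.45 pos [ 547.1832 -352.6101   25.1267] yawx 29.79 tilt 0.17 F [-0.1869  0.1995  0.7225] T [ 0.0057 -0.0555 -0.029 ] g 0.548 q [-0.0056  0.6683  0.6999  1.6214 -0.485   1.0292  1.3622]
```

{"method": "move_arm", "body": {
  "claw": [0,0,0,0,0,0,0,0],
  "dp": [
    [0,0,0],
    [0,0,0],
    [0,0,0],
    [0,0,0],
    [0,0,0],
    [0,0,0],
    [0,0,0],
    [0,0,0]
  ],
  "turn": [
    [0,0,0],
    [0,0,0],
    [0,0,0],
    [0,0,0],
    [0,0,0],
    [0,0,0],
    [0,0,0],
    [0,0,0]
  ],
  "grip_force": 70
}}

```text
clock: 5.12
position: [0.5475, -0.3532, 0.0264]
ee_rot: [0.966, 0.257, 0.002, 0.002]
ft_force: [-2.1, 0.3, 6.3]
grip_width: 0.125
```

Run:
```python
from h import *
st()
```

```text
t 5.12 pos [ 547.4945 -353.1728   26.425 ] yawx 29.77 tilt 0.27 F [-2.1313  0.2612  6.3283] T [0.0284 0.4552 0.0465] g 0.125 q [-0.0058  0.6667  0.7009  1.6209 -0.4847  1.0296  1.3622]
```

{"method": "move_arm", "body": {
  "claw": [0,0,0,0,0,0,0,0],
  "dp": [
    [0,0,-0.02],
    [0,0,-0.04],
    [0,0,-0.1],
    [0,0,-0.15],
    [0,0,-0.15],
    [0,0,-0.1],
    [0,0,-0.04],
    [0,0,0]
  ],
  "turn": [
    [0,0,0],
    [0,0,0],
    [0,0,0],
    [0,0,0],
    [0,0,0],
    [0,0,0],
    [0,0,0],
    [0,0,0]
  ]
}}

```text
clock: 5.78
position: [0.5473, -0.3528, 0.1468]
ee_rot: [0.966, 0.257, 0.002, 0.002]
ft_force: [0.1, -0.0, -7.0]
grip_width: 0.124
```

Run:
```python
from h import *
st(); M=Rdown(np.radians(-8.4)); rot(M); shift([.5495,-.20,.20],M)
```

```text
t 5.78 pos [ 547.2581 -352.8336  146.8359] yawx 29.78 tilt 0.33 F [ 0.0848 -0.0043 -6.9538] T [-0.0326 -0.0453  0.0873] g 0.124 q [-0.0571  0.5376  0.7787  1.5317 -0.3933  1.2285  1.3018]
turn shares [ 0.0041 -0.0062  0.8484] rows>=5.3
shift shares [-0.1005 -0.7576 -0.2658] rows>=3.9
```

{"method": "move_arm", "body": {
  "claw": [0,0,0,0,0,0,0,0],
  "dp": [
    [0,0,0],
    [0,0,0],
    [0,0,0],
    [0,0,0],
    [0,0,0],
    [0,0,0],
    [0,0,0],
    [0,0,0]
  ],
  "turn": [
    [0,0,0.07],
    [0,0,0.12],
    [0,0,0.14],
    [0,0,0.14],
    [0,0,0.14],
    [0,0,0.12],
    [0,0,0.09],
    [0,0,0.028]
  ]
}}

```text
clock: 6.45
position: [0.5458, -0.3515, 0.1426]
ee_rot: [0.997, -0.075, -0.0, -0.0]
ft_force: [0.5, 0.1, -5.6]
grip_width: 0.124
```

Run:
```python
from h import *
st(); M=Rdown(np.radians(-8.4)); rot(M); shift([.5495,-.19,.150])
```

```text
t 6.45 pos [ 545.8424 -351.541   142.6412] yawx -8.58 tilt 0.03 F [ 0.487   0.1286 -5.6291] T [-0.0098 -0.0588  0.0022] g 0.124 q [-0.1423  0.5957  0.9184  1.5397 -0.4887  1.2509  0.6993]
turn shares [-0.      0.0006 -0.004 ] rows>=0.0
shift shares [-0.1024 -0.8014 -0.0367] rows>=3.9
```

{"method": "move_arm", "body": {
  "claw": [0,0,0,0,0,0,0,0],
  "dp": [
    [-0.01,-0.06,0],
    [-0.015,-0.12,-0.01],
    [-0.02,-0.16,-0.01],
    [-0.02,-0.16,-0.01],
    [-0.02,-0.15,-0.01],
    [-0.015,-0.11,0],
    [0,-0.04,0],
    [0,0,0]
  ],
  "turn": [
    [0,0,-0.004],
    [0,0,0],
    [0,0,0],
    [0,0,0],
    [0,0,0],
    [0,0,0],
    [0,0,0],
    [0,0,0]
  ]
}}

```text
clock: 7.12
position: [0.55, -0.1878, 0.1515]
ee_rot: [0.998, -0.069, 0.001, -0.0]
ft_force: [0.6, -0.5, -6.7]
grip_width: 0.124
```

{"method": "move_arm", "body": {
  "claw": [0,0],
  "dp": [
    [0,0,0],
    [0,0,0]
  ],
  "turn": [
    [0,0,0],
    [0,0,0]
  ]
}}

```text
clock: 7.28
position: [0.5491, -0.1926, 0.1524]
ee_rot: [0.997, -0.072, 0.001, 0.001]
ft_force: [-0.1, 0.5, -6.0]
grip_width: 0.122
```

```bash
cat > meas.py <<'E'
from h import *
def run(tag,items,skip={}):
    for n in('scene','top'): cv2.imwrite(f'pics/{tag}_{n}.png',cams.camera(n)[:,:,::-1])
    res={}
    for nm,p0,z0 in items:
        tiles=[]
        for cn in('top','scene'):
            im=cv2.imread(f'pics/{tag}_{cn}.png'); p=np.array(p0,float)
            L=[l for l in LINES() if l[0] not in skip.get((nm,cn),())]
            for it in range(4):
                vis=cv2.resize(im,None,fx=4,fy=4,interpolation=cv2.INTER_CUBIC)
                o=measure(C[cn],im,p,z0,half=.008 if it==0 else .004,verbose=False,vis=vis,lines=L); p,rs=solve(o,p)
            print(nm,cn,p[:2]*1000,np.degrees(p[2]),rs); res[nm,cn]=p
            u=(C[cn].proj([p[0],p[1],z0+.04])[0]*4).astype(int); u=np.maximum(u,200)
            tiles.append(vis[u[1]-200:u[1]+200,u[0]-200:u[0]+200])
        cv2.imwrite(f'pics/{tag}_{nm}_e.png',np.hstack(tiles))
    return res
E
python3 - <<'E'
from meas import *
st(); p,M,o=now()
yaw=np.arctan2(M[1,0],M[0,0])
run('b',[('second',(p[0],p[1],yaw),p[2]-.0264),('bottom',(.5495,-.0295,np.radians(-8.4)),.014)],
 {('bottom','top'):('out y-1',),('second','top'):('out y-1',)})
E
```

```text
t 7.28 pos [ 549.0838 -192.6369  152.3878] yawx -8.27 tilt 0.16 F [-0.0753  0.5083 -5.9756] T [-0.0502 -0.0267 -0.0272] g 0.122 q [-0.5176  0.4281  0.9833  1.7227 -0.3796  1.1942  0.4217]
second top [100.8487 -80.9264] -2.1619851355999082 {'end+1': -0.0, 'cellf y-1': -0.0}
second scene [ 548.6014 -191.3246] -8.063083188664526 {'wall-1': -0.21, 'end-1': 0.52, 'out x-1': -0.64, 'wall+1': 0.24, 'end+1': -0.88, 'out x+1': 0.99, 'cellf y-1': -0.16, 'cellb y-1': 0.27, 'out y-1': -0.99, 'cellf y+1': -0.87, 'out y+1': 2.12}Traceback (most recent call last):
  File "<stdin>", line 4, in <module>
  File "meas.py", line 16, in run
    cv2.imwrite(f'pics/{tag}_{nm}_e.png',np.hstack(tiles))
                                         ~~~~~~~~~^^^^^^^
    return _nx.concatenate(arrs, 1, dtype=dtype, casting=casting)
           ~~~~~~~~~~~~~~~^^^^^^^^^^^^^^^^^^^^^^^^^^^^^^^^^^^^^^^
ValueError: all the input array dimensions except for the concatenation axis must match exactly, but along dimension 0, the array at index 0 has size 324 and the array at index 1 has size 400
```

Run:
```python
from h import *
z=.126
for cn in ('top','scene'):
    u=C[cn].proj([.549,-.191,z+.04])[0].astype(int); im=cv2.imread(f'pics/b_{cn}.png')
    cv2.imwrite(f'pics/b_{cn}_c.png',cv2.resize(im[u[1]-50:u[1]+50,u[0]-50:u[0]+50],None,fx=4,fy=4,interpolation=cv2.INTER_CUBIC))
cv2.imwrite('pics/b_c.png',np.hstack([cv2.imread(f'pics/b_{c}_c.png') for c in('top','scene')]))
```

```text
(no output)
```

View pics/b_c.png

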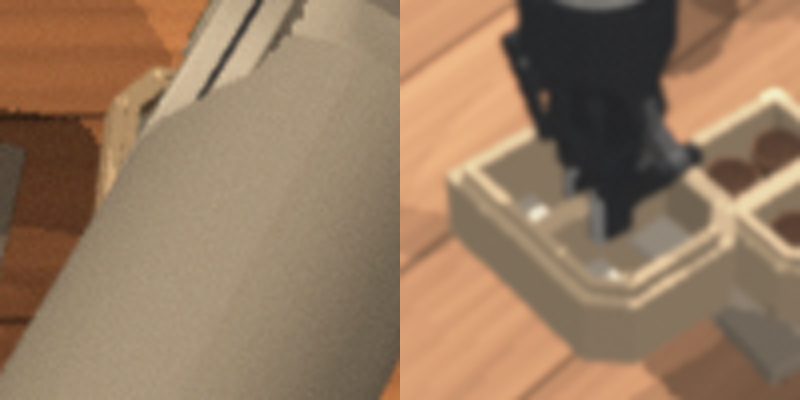

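The arm hides the held saggar from the top camera, but the scene camera sees it clearly (outline from crop (450,180) to (730,210)). I'll move over the batt and re-measure there in the scene view.

Run:
```python
from h import *
st(); M=Rdown(np.radians(-8.6)); rot(M); shift([.5497,-.031,.135])
```

```text
t 7.38 pos [ 549.1168 -192.8361  152.5198] yawx -8.32 tilt 0.17 F [ 0.2758  0.2204 -5.6281] T [ 0.036  -0.0153 -0.0543] g 0.125 q [-0.5172  0.4281  0.9834  1.7225 -0.3798  1.1944  0.4212]
turn shares [ 0.002  -0.0032  0.0062] rows>=0.0
shift shares [-0.1144 -0.8012  0.086 ] rows>=3.9
```

{"method": "move_arm", "body": {
  "claw": [0,0,0,0,0,0,0,0],
  "dp": [
    [-0.01,-0.06,0],
    [-0.02,-0.12,0],
    [-0.024,-0.16,0.02],
    [-0.024,-0.16,0.02],
    [-0.02,-0.15,0.02],
    [-0.016,-0.11,0.026],
    [0,-0.041,0],
    [0,0,0]
  ],
  "turn": [
    [0.002,-0.003,0.006],
    [0,0,0],
    [0,0,0],
    [0,0,0],
    [0,0,0],
    [0,0,0],
    [0,0,0],
    [0,0,0]
  ]
}}

```text
clock: 8.05
position: [0.5509, -0.0273, 0.1352]
ee_rot: [0.997, -0.072, -0.0, -0.001]
ft_force: [0.1, 0.2, -5.6]
grip_width: 0.128
```

{"method": "move_arm", "body": {
  "claw": [0,0,0],
  "dp": [
    [0,0,0],
    [0,0,0],
    [0,0,0]
  ],
  "turn": [
    [0,0,0],
    [0,0,0],
    [0,0,0]
  ]
}}

```text
clock: 8.3
position: [0.5507, -0.0314, 0.1358]
ee_rot: [0.997, -0.075, 0.0, -0.0]
ft_force: [-1.0, -0.3, -6.6]
grip_width: 0.12
```

```bash
cat > m2.py <<'E'
from h import *
import sys
def meas2(tag,off=.0264,save=True):
    st(); p,M,o=now(); yaw=np.arctan2(M[1,0],M[0,0]); z0=p[2]-off
    im=cams.camera('scene')[:,:,::-1].copy(); cv2.imwrite(f'pics/{tag}_scene.png',im)
    q=np.array([p[0],p[1],yaw])
    for it in range(4):
        vis=cv2.resize(im,None,fx=4,fy=4,interpolation=cv2.INTER_CUBIC)
        o=measure(scene,im,q,z0,half=.006 if it==0 else .004,verbose=it==3,vis=vis); q,rs=solve(o,q)
    print(q[:2]*1000,np.degrees(q[2]),rs)
    u=(scene.proj([p[0],p[1],z0+.03])[0]*4).astype(int)
    cv2.imwrite(f'pics/{tag}_e.png',cv2.resize(vis[u[1]-260:u[1]+260,u[0]-280:u[0]+280],None,fx=1.1,fy=1.1))
E
python3 - <<'E'
from m2 import *
meas2('c')
E
```

```text
t 8.30 pos [550.6594 -31.4041 135.8017] yawx -8.63 tilt 0.05 F [-0.9583 -0.3018 -6.5618] T [-0.0765 -0.0535 -0.0095] g 0.120 q [-0.8382  0.3628  0.9822  1.8178 -0.3315  1.137   0.1052]
wall-1     off 0.00 mm  mad 0.50 n 11 str 6
end-1      off 0.75 mm  mad 0.25 n 15 str 12
out x-1    off -1.37 mm  mad 0.38 n 16 str 14
wall+1     off 0.50 mm  mad 1.38 n 7 str 6
end+1      off -1.00 mm  mad 0.00 n 25 str 12
out x+1    off 1.25 mm  mad 0.25 n 25 str 11
cellf y-1 weak
cellb y-1  off 0.75 mm  mad 0.00 n 18 str 12
out y-1    off -0.75 mm  mad 0.25 n 23 str 5
cellf y+1  off -0.50 mm  mad 0.25 n 16 str 12
cellb y+1 weak
out y+1    off 0.38 mm  mad 0.38 n 7 str 6
[550.3821 -30.6972] -9.013292228787256 {'wall-1': -0.13, 'end-1': 0.77, 'out x-1': -1.36, 'wall+1': 0.61, 'end+1': -1.07, 'out x+1': 1.19, 'cellb y-1': 0.74, 'out y-1': -0.84, 'cellf y+1': -0.42, 'out y+1': 0.54}
```

View pics/c_e.png

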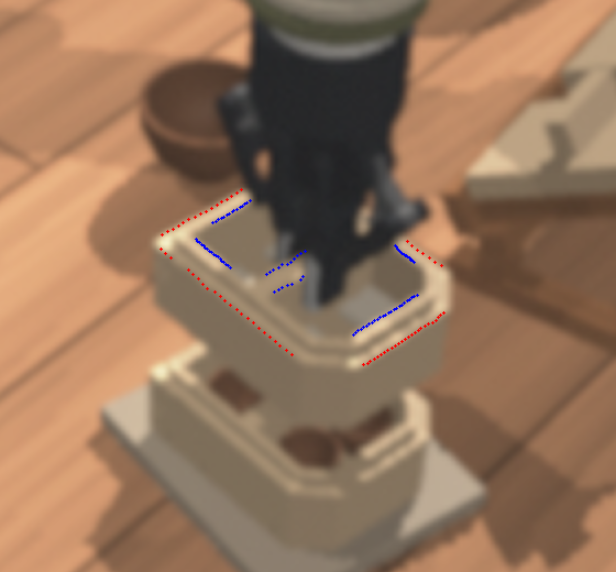

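Run:
```python
from h import *
st(); M=Rdown(np.radians(-8.4)); rot(M); shift([.5495,-.031,.0904+.008])
```

```text
t 8.35 pos [550.6694 -31.066  135.7618] yawx -8.62 tilt 0.05 F [ 0.8457 -0.3418 -6.405 ] T [0.0046 0.0116 0.0315] g 0.125 q [-0.8384  0.3627  0.9819  1.8178 -0.3316  1.137   0.1051]
turn shares [-0.0005 -0.0009 -0.0049] rows>=0.0
shift shares [-0.006   0.0006  0.1868] rows>=0.9
```

{"method": "move_arm", "body": {
  "claw": [0,0,0,0,0,0,0,0],
  "dp": [
    [-0.006,0,0.02],
    [0,0,0.04],
    [0,0,0.04],
    [0,0,0.04],
    [0,0,0.03],
    [0,0,0.015],
    [0,0,0],
    [0,0,0]
  ],
  "turn": [
    [0,0,-0.005],
    [0,0,0],
    [0,0,0],
    [0,0,0],
    [0,0,0],
    [0,0,0],
    [0,0,0],
    [0,0,0]
  ]
}}

```text
clock: 9.02
position: [0.5495, -0.0292, 0.0985]
ee_rot: [0.997, -0.072, 0.0, -0.0]
ft_force: [-0.1, -0.2, -6.2]
grip_width: 0.128
```

Run:
```python
from m2 import *
meas2('d')
```

```text
t 9.02 pos [549.5201 -29.2485  98.4941] yawx -8.26 tilt 0.03 F [-0.1471 -0.1955 -6.1657] T [0.029  0.0059 0.0033] g 0.128 q [-0.8075  0.4103  0.9463  1.8547 -0.3785  1.0692  0.142 ]
wall-1     off -0.25 mm  mad 0.75 n 9 str 7
end-1      off 0.50 mm  mad 0.50 n 14 str 12
out x-1    off -1.25 mm  mad 0.25 n 12 str 13
wall+1     off 0.75 mm  mad 1.50 n 6 str 5
end+1      off -1.00 mm  mad 0.25 n 25 str 11
out x+1    off 1.50 mm  mad 0.25 n 24 str 11
cellf y-1 weak
cellb y-1  off 0.75 mm  mad 0.25 n 17 str 12
out y-1    off -0.50 mm  mad 0.50 n 24 str 5
cellf y+1  off 0.00 mm  mad 0.00 n 19 str 12
cellb y+1 weak
out y+1 weak
[549.1953 -28.9054] -9.21038923141108 {'wall-1': -0.41, 'end-1': 0.75, 'out x-1': -1.25, 'wall+1': 0.63, 'end+1': -1.06, 'out x+1': 1.32, 'cellb y-1': 0.54, 'out y-1': -0.58, 'cellf y+1': 0.03}
```

View pics/d_e.png

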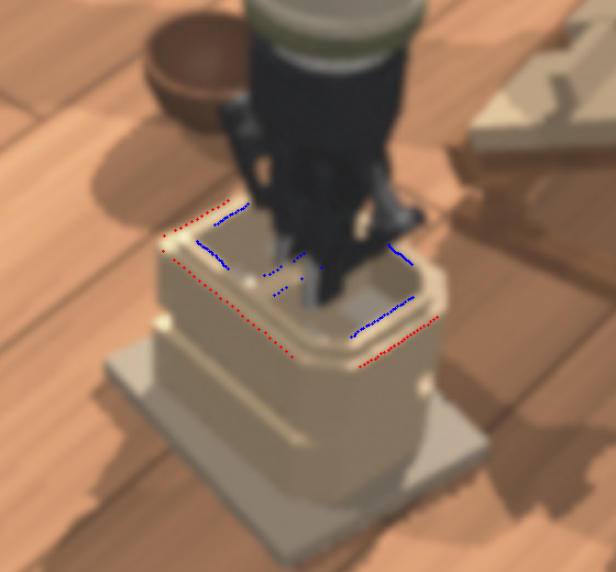

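Run:
```python
from h import *
S=[l for l in LINES() if l[0] in('end+1','out x+1','out y-1','end-1','out x-1','cellb y-1')]
S=[(n,a,o,{'end-1':(-.022,.010),'out x-1':(-.044,-.005),'out y-1':(-.05,.03)}.get(n,r),h,s) for n,a,o,r,h,s in S]
for tag,im,q,z0 in(('bottom','scene0',(.549,-.0305,-.147),.014),('c','c_scene',(.5506,-.0314,-.151),.1358-.0264),('d','d_scene',(.5495,-.0292,-.144),.0985-.0264)):
    im=cv2.imread(f'pics/{im}.png'); q=np.array(q)
    for it in range(4): o=measure(scene,im,q,z0,half=.004,verbose=False,lines=S); q,rs=solve(o,q)
    print(tag,q[:2]*1000,np.degrees(q[2]),rs)
    for nm,ax,off,P,m in o:
        d=cv2.fitLine(P[:,:2].astype(np.float32),cv2.DIST_HUBER,0,.01,.01).ravel()[:2]; a=np.degrees(np.arctan2(d[1],d[0]))-(90 if ax=='x' else 0)
        print('   ',nm,'%.2f'%((a+90)%180-90),end='')
    print()
```

```text
bottom [549.1387 -31.0178] -9.787043915419966 {'end-1': 0.71, 'out x-1': -0.61, 'end+1': -1.54, 'out x+1': 1.44, 'cellb y-1': 1.0, 'out y-1': -1.03}
    end-1 -7.96    out x-1 -8.60    end+1 -9.26    out x+1 -8.52    cellb y-1 -8.68    out y-1 -8.63
c [550.3979 -30.9778] -9.952504471519761 {'end-1': 0.86, 'out x-1': -0.91, 'end+1': -1.14, 'out x+1': 1.22, 'cellb y-1': 0.41, 'out y-1': -0.42}
    end-1 -7.16    out x-1 -9.45    end+1 -8.54    out x+1 -8.16    cellb y-1 -9.23    out y-1 -8.70
d [549.179  -29.1344] -9.766570385958024 {'end-1': 0.82, 'out x-1': -1.09, 'end+1': -1.11, 'out x+1': 1.41, 'cellb y-1': 0.39, 'out y-1': -0.4}
    end-1 -6.73    out x-1 -9.85    end+1 -8.23    out x+1 -8.00    cellb y-1 -9.08    out y-1 -8.25
```

Run:
```python
from h import *
st(); shift([.5495,-.031,.096]);rot(Rdown(np.radians(-8.35)))
```

```text
t 9.07 pos [549.6916 -29.2336  98.743 ] yawx -8.25 tilt 0.05 F [ 0.1395  0.9599 -5.5372] T [-0.0997  0.0118  0.0066] g 0.123 q [-0.8076  0.4099  0.9465  1.8544 -0.3784  1.0692  0.142 ]
shift shares [0.0003 0.0089 0.0137] rows>=0.1
turn shares [-0.0008 -0.0008  0.0022] rows>=0.0
```

{"method": "move_arm", "body": {
  "claw": [0,0,0],
  "dp": [
    [0,0.009,0.013],
    [0,0,0],
    [0,0,0]
  ],
  "turn": [
    [0,0,0.002],
    [0,0,0],
    [0,0,0]
  ]
}}

```text
clock: 9.32
position: [0.5492, -0.0311, 0.096]
ee_rot: [0.997, -0.073, 0.0, -0.0]
ft_force: [-0.3, 0.8, -6.0]
grip_width: 0.125
```

Run:
```python
from h import *
st(); shift([.5495,-.031,.096]);rot(Rdown(np.radians(-8.35)))
```

```text
t 9.32 pos [549.2419 -31.0729  96.0279] yawx -8.35 tilt 0.05 F [-0.2819  0.7936 -5.959 ] T [-0.0026 -0.0017  0.0399] g 0.125 q [-0.8024  0.4133  0.9446  1.8574 -0.3822  1.0644  0.1464]
shift shares [ 0.0012 -0.0005  0.0001] rows>=0.0
turn shares [-0.001  -0.0005 -0.0001] rows>=0.0
```

{"method": "move_arm", "body": {
  "claw": [0,0,0,0,0],
  "dp": [
    [0.001,0,0.007],
    [0,0,0.007],
    [0,0,0.007],
    [0,0,0.006],
    [0,0,0]
  ],
  "turn": [
    [0,0,0],
    [0,0,0],
    [0,0,0],
    [0,0,0],
    [0,0,0]
  ]
}}

```text
clock: 9.73
position: [0.5493, -0.0309, 0.0903]
ee_rot: [0.997, -0.073, -0.0, -0.0]
ft_force: [-0.7, 0.3, -6.2]
grip_width: 0.122
```

Run:
```python
from h import *
st()
```

```text
t 9.73 pos [549.2709 -30.8951  90.2552] yawx -8.33 tilt 0.04 F [-0.6645  0.3417 -6.1757] T [ 0.0362 -0.0204 -0.0582] g 0.122 q [-0.7966  0.422   0.9382  1.8616 -0.3902  1.0548  0.1521]
```

{"method": "move_arm", "body": {
  "claw": [0,0,0,0],
  "dp": [
    [0,0,0.004],
    [0,0,0.004],
    [0,0,0.003],
    [0,0,0]
  ],
  "turn": [
    [0,0,0],
    [0,0,0],
    [0,0,0],
    [0,0,0]
  ]
}}

```text
clock: 10.07
position: [0.5494, -0.0309, 0.0882]
ee_rot: [0.997, -0.073, 0.0, -0.0]
ft_force: [-0.2, 0.4, -6.2]
grip_width: 0.125
```

Run:
```python
from h import *
st()
```

```text
t 10.07 pos [549.3836 -30.9227  88.2477] yawx -8.34 tilt 0.04 F [-0.2242  0.3555 -6.1824] T [-0.0018  0.0169 -0.0297] g 0.125 q [-0.7944  0.4249  0.936   1.8631 -0.3933  1.051   0.1542]
```

No contact 2 mm below rim height, so the skirt is going over. I'll keep going gently down to the shoulder.

{"method": "move_arm", "body": {
  "claw": [0,0,0,0,0],
  "dp": [
    [0,0,0.004],
    [0,0,0.004],
    [0,0,0.004],
    [0,0,0.003],
    [0,0,0]
  ],
  "turn": [
    [0,0,0],
    [0,0,0],
    [0,0,0],
    [0,0,0],
    [0,0,0]
  ]
}}

```text
clock: 10.48
position: [0.5494, -0.0309, 0.0852]
ee_rot: [0.997, -0.073, 0.0, -0.0]
ft_force: [-0.3, -0.6, -5.3]
grip_width: 0.123
```

Run:
```python
from h import *
st()
```

```text
t 10.48 pos [549.356  -30.9183  85.2049] yawx -8.34 tilt 0.04 F [-0.2865 -0.5937 -5.2879] T [ 0.0049  0.0025 -0.0223] g 0.123 q [-0.7913  0.4292  0.9327  1.8655 -0.3975  1.0457  0.1572]
```

{"method": "move_arm", "body": {
  "claw": [0,0,0,0],
  "dp": [
    [0,0,0.003],
    [0,0,0.002],
    [0,0,0],
    [0,0,0]
  ],
  "turn": [
    [0,0,0],
    [0,0,0],
    [0,0,0],
    [0,0,0]
  ]
}}

```text
clock: 10.82
position: [0.5495, -0.0309, 0.0845]
ee_rot: [0.997, -0.073, 0.0, -0.0]
ft_force: [-1.0, 1.2, -3.5]
grip_width: 0.126
```

Run:
```python
from h import *
st()
```

```text
t 10.82 pos [549.5258 -30.8606  84.5014] yawx -8.34 tilt 0.06 F [-1.0328  1.1669 -3.4868] T [ 0.0587  0.2121 -0.0295] g 0.126 q [-0.7904  0.4303  0.9318  1.8659 -0.3988  1.0443  0.1581]
```

{"method": "move_arm", "body": {
  "claw": [0,0,0],
  "dp": [
    [0,0,0.002],
    [0,0,0],
    [0,0,0]
  ],
  "turn": [
    [0,0,0],
    [0,0,0],
    [0,0,0]
  ]
}}

```text
clock: 11.07
position: [0.5495, -0.0308, 0.0843]
ee_rot: [0.997, -0.073, 0.0, -0.001]
ft_force: [-4.9, 1.1, 5.2]
grip_width: 0.122
```

Run:
```python
from h import *
st()
```

```text
t 11.07 pos [549.5309 -30.8019  84.3499] yawx -8.33 tilt 0.07 F [-4.8575  1.1287  5.2322] T [0.1411 1.0108 0.0003] g 0.122 q [-0.7901  0.4306  0.9316  1.8659 -0.3993  1.0441  0.1585]
```

Seated: the TCP is at 84.35 mm against 84.4 expected, with about 11 N on the shoulder. Release.

{"method": "move_arm", "body": {
  "claw": [0.15,0.2,0.3,0.4,0.45,0.45],
  "dp": [
    [0,0,0],
    [0,0,0],
    [0,0,0],
    [0,0,0],
    [0,0,0],
    [0,0,0]
  ],
  "turn": [
    [0,0,0],
    [0,0,0],
    [0,0,0],
    [0,0,0],
    [0,0,0],
    [0,0,0]
  ]
}}

```text
clock: 11.57
position: [0.5495, -0.031, 0.084]
ee_rot: [0.997, -0.073, 0.0, -0.0]
ft_force: [-0.1, 0.4, -0.1]
grip_width: 0.45
```

{"method": "move_arm", "body": {
  "claw": [0.45,0.45,0.45,0.45,0.45,0.45,0.45,0.45],
  "dp": [
    [0,0,-0.03],
    [0,0,-0.06],
    [0,0,-0.1],
    [0,0,-0.15],
    [0,0,-0.2],
    [0,0,-0.2],
    [0,0,-0.2],
    [0,0,-0.1]
  ],
  "turn": [
    [0,0,0],
    [0,0,0],
    [0,0,0],
    [0,0,0],
    [0,0,0],
    [0,0,0],
    [0,0,0],
    [0,0,0]
  ]
}}

```text
clock: 12.23
position: [0.5503, -0.0322, 0.2976]
ee_rot: [0.997, -0.073, 0.003, -0.001]
ft_force: [-0.4, -0.4, -0.3]
grip_width: 0.452
```

Run:
```python
from h import *
st()
for n in('scene','top'): cv2.imwrite(f'pics/f_{n}.png',cams.camera(n)[:,:,::-1])
im=cv2.imread('pics/f_scene.png'); cv2.imwrite('pics/f1.png',cv2.resize(im[170:320,280:480],None,fx=4,fy=4,interpolation=cv2.INTER_CUBIC))
```

```text
t 12.23 pos [550.3465 -32.1741 297.6358] yawx -8.42 tilt 0.35 F [-0.4338 -0.399  -0.2591] T [-0.0204 -0.0947 -0.0282] g 0.452 q [-0.9433  0.1995  1.0712  1.6015 -0.1789  1.4399 -0.005 ]
```

View pics/f1.png

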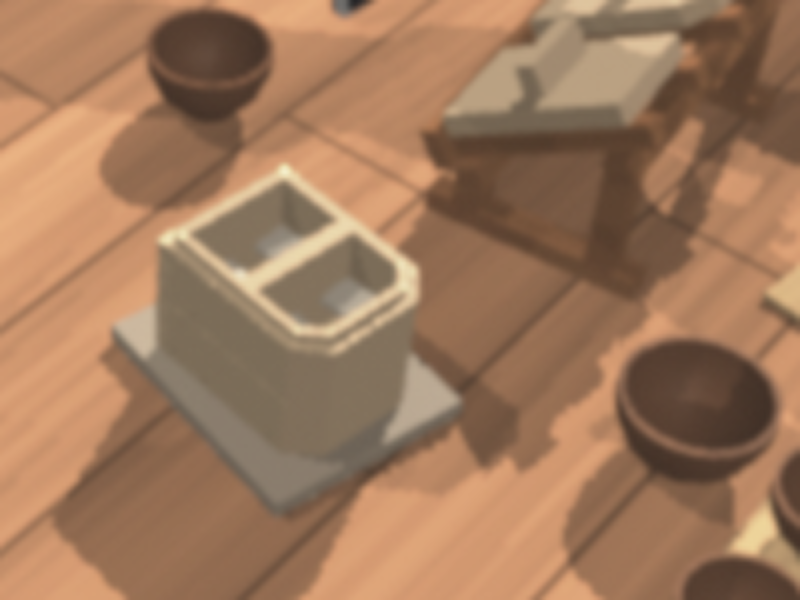

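View pics/f_top.png

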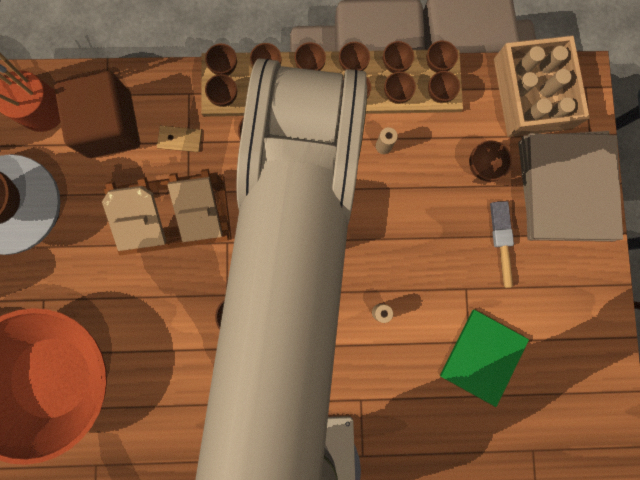

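The second saggar is flush and level on the bottom one: its rim lies at crop (165–415, 170–345), with only a hairline joint visible. The top view is half covered by the arm. Next I'll locate the lid, using larger crops of the first pictures.

Run:
```python
import cv2
s=cv2.imread('pics/scene0.png')[140:210,405:485]; cv2.imwrite('pics/l1.png',cv2.resize(s,None,fx=8,fy=8,interpolation=cv2.INTER_CUBIC))
s=cv2.imread('pics/top0.png')[180:255,98:173]; cv2.imwrite('pics/l2.png',cv2.resize(s,None,fx=8,fy=8,interpolation=cv2.INTER_CUBIC))
```

```text
(no output)
```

View pics/l1.png

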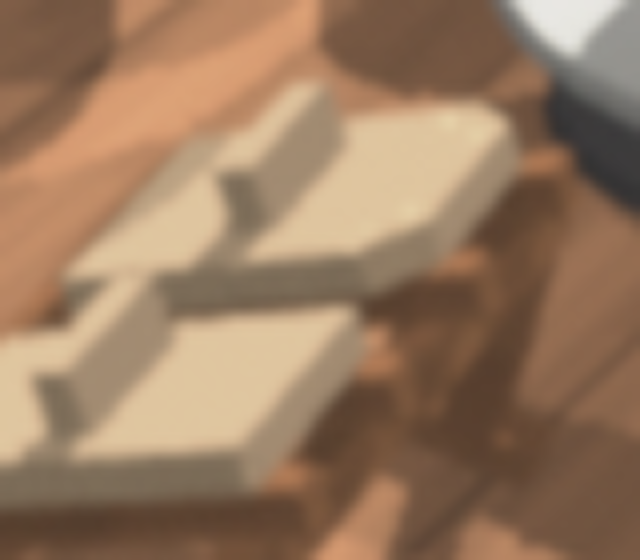

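View pics/l2.png

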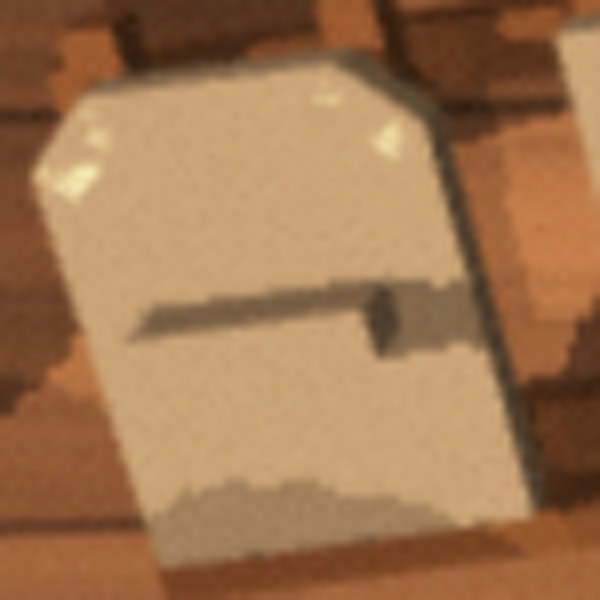

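```bash
cat > lid.py <<'E'
from h import *
def px(l,off): return [ (np.array(a)+.5)/8-.5+off for a in l]
# order: back- (-65,-50), A-(47,-50), B-(65,-32), B+(65,32), A+(47,50), back+(-65,50)
guess={'top':px([(535,515),(430,112),(335,60),(85,92),(35,172),(160,570)],np.array([98,180])),
'scene':px([(68,274),(365,262),(437,222),(515,135),(480,102),(205,136)],np.array([405,140]))}
obj=np.array([(-65,-50,16),(47,-50,16),(65,-32,16),(65,32,16),(47,50,16),(-65,50,16)])/1000.
names=['side-','ch-','end+','ch+','side+','low']
def corners(cn,im,G,half=2.5,vis=None,frac={}):
    g=gaussian_filter(im.astype(float)@[.33,.34,.33],.5); n=len(G); cen=np.mean(G,0); ls=[]
    for i in range(n):
        a,b=G[i],G[(i+1)%n]; t=(b-a)/np.linalg.norm(b-a); nn=np.array([-t[1],t[0]])
        if nn@((a+b)/2-cen)<0: nn=-nn
        pts=[]; f0,f1=frac.get((cn,names[i]),(.12,.88))
        for f in np.linspace(f0,f1,30):
            e=np.arange(-half,half+.01,.1); P=(a+(b-a)*f)+e[:,None]*nn
            v=map_coordinates(g,[P[:,1],P[:,0]],order=3); gr=-gaussian_filter(np.gradient(v,.1),2)
            k=np.argmax(gr[2:-2])+2
            if gr[k]>5: pts.append(np.r_[P[k],e[k]])
        pts=np.array(pts); 
        if len(pts)<6: print(cn,names[i],'weak'); ls.append((a,t)); continue
        m=np.median(pts[:,2]); ok=abs(pts[:,2]-m)<1.0
        l=cv2.fitLine(pts[ok,:2].astype(np.float32),cv2.DIST_HUBER,0,.01,.01).ravel(); ls.append((l[2:],l[:2]))
        if vis is not None:
            for p in pts[ok,:2]: cv2.circle(vis,tuple(int(x) for x in p*4+2),1,(0,0,255),-1)
    out=[]
    for i in range(n):
        (p,d),(q,e)=ls[i-1],ls[i]; k=np.linalg.solve(np.c_[d,-e],q-p); out.append(p+d*k[0])
    return np.array(out)
def tri(u1,u2):
    P=[]
    for cam in(top,scene):
        Ti=np.linalg.inv(cam.T); P.append(cam.K@Ti[:3])
    X=cv2.triangulatePoints(P[0],P[1],np.array(u1,float).T,np.array(u2,float).T); return (X[:3]/X[3]).T
def kabsch(a,b):
    ca,cb=a.mean(0),b.mean(0); r,rs=R.align_vectors(b-cb,a-ca); return r.as_matrix(),cb-r.as_matrix()@ca
E
python3 - <<'E'
from lid import *
cs={}
for cn in('top','scene'):
    im=cv2.imread(f'pics/{cn}0.png'); G=np.array(guess[cn])
    fr={('scene','side+'):(.1,.3),('scene','low'):(.1,.6),('scene','side-'):(.4,.95)}
    for it in range(3):
        vis=cv2.resize(im,None,fx=4,fy=4,interpolation=cv2.INTER_CUBIC); G=corners(cn,im,G,half=2.5 if it==0 else 1.5,vis=vis,frac=fr)
    cs[cn]=G; print(cn,G-guess[cn]); u=(G.mean(0)*4).astype(int); cv2.imwrite(f'pics/lid_{cn}.png',vis[u[1]-180:u[1]+180,u[0]-200:u[0]+200])
cv2.imwrite('pics/lid_e.png',np.hstack([cv2.imread(f'pics/lid_{c}.png') for c in cs]))
X=tri(cs['top'],cs['scene']); print(X*1000)
for sel in([0,1,2,3,4,5],[1,2,3,4],[0,1,2,3]):
    M,t=kabsch(obj[sel],X[sel]); print(sel,'t',t*1000,'yaw',np.degrees(np.arctan2(M[1,0],M[0,0])),'pitch',np.degrees(np.arcsin(M[2,0])),'roll',np.degrees(np.arcsin(M[2,1]))); print('res mm',(X-(obj@M.T+t))*1000)
E
```

```text
top [[-0.0667  0.1548]
 [-0.7986  1.2206]
 [ 0.0825  0.4633]
 [-0.735   0.3925]
 [-0.663   0.2919]
 [-0.0524 -0.1779]]
scene [[ 2.4978  0.9422]
 [-1.739  -1.1643]
 [-1.0568 -0.221 ]
 [-0.5026 -1.7106]
 [-0.3991  0.0053]
 [ 7.354  -3.8602]]
[[507.0655 287.541   70.7485]
 [598.5495 294.3365 127.7181]
 [612.6016 313.991  136.6909]
 [605.6425 378.0311 137.8984]
 [586.84   393.816  128.4991]
 [502.0579 387.0669  86.7113]]
[0, 1, 2, 3, 4, 5] t [562.8096 343.2337  93.146 ] yaw 3.871854473318987 pitch 29.129440449838484 roll 3.6692894303693757
res mm [[ 3.4297 -0.5333 -1.4954]
 [-2.6975 -0.344   0.9543]
 [-2.4802  0.3815  0.0131]
 [-2.8521  0.8934 -2.8753]
 [-4.1144 -0.1274 -4.6644]
 [ 8.7146 -0.2702  8.0677]]
[1, 2, 3, 4] t [559.9382 340.7648  91.5295] yaw 6.237667083098919 pitch 29.041546050848865 roll 0.6197963341210463
res mm [[ 5.5865  3.6588 -2.6735]
 [-0.2679 -0.1847 -0.0737]
 [ 0.2037 -0.1203 -0.0335]
 [ 0.5799  0.3453  0.4816]
 [-0.5158 -0.0403 -0.3744]
 [12.0404  3.8496 12.2075]]
[0, 1, 2, 3] t [563.0525 342.1877  90.3023] yaw 5.235375870541897 pitch 31.59505503237034 roll 0.7667133350512034
res mm [[ 2.4993  1.1681  1.5429]
 [-1.0173 -0.7413 -0.1657]
 [-0.4433 -0.3949 -0.8641]
 [-1.0387 -0.0319 -0.5131]
 [-2.7835 -0.7572 -0.7228]
 [ 7.4349  1.1985 16.1676]]
```

View pics/lid_e.png

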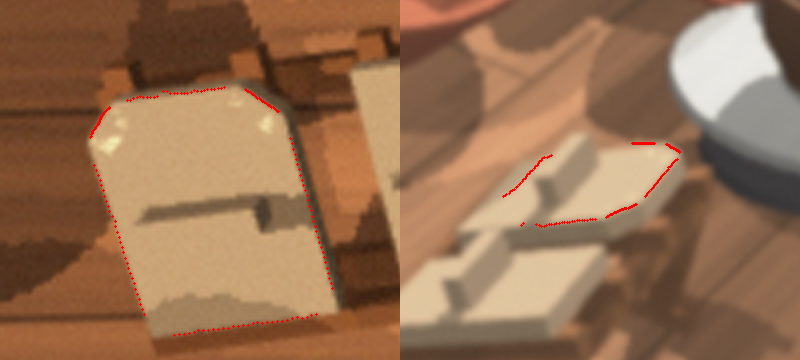

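```bash
cat >> lid.py <<'E'
def lidM(yaw,pitch=np.radians(30)):
    return R.from_euler('z',yaw).as_matrix()@R.from_euler('y',-pitch).as_matrix()
def fit(cs,use,p0=(.56,.341,.091,.1),free_pitch=False,sc=np.ones(3)):
    def r(p):
        M=lidM(p[3],p[4] if free_pitch else np.radians(30)); res=[]
        for cn,idx in use.items():
            d=C[cn].proj(obj[idx]@M.T+p[:3])-cs[cn][idx]; res.append(d.ravel())
        return np.concatenate(res)
    s=least_squares(r,list(p0)+([np.radians(30)] if free_pitch else []),loss='soft_l1',f_scale=.5,x_scale=[.01,.01,.01,.05]+([.05] if free_pitch else [])); return s.x,r(s.x)
E
python3 - <<'E'
from lid import *
cs={}
for cn in('top','scene'):
    im=cv2.imread(f'pics/{cn}0.png'); G=np.array(guess[cn])
    fr={('scene','side+'):(.1,.3),('scene','low'):(.0,.4),('scene','side-'):(.5,.95),('scene','end+'):(.05,.95)}
    for it in range(3):
        vis=cv2.resize(im,None,fx=4,fy=4,interpolation=cv2.INTER_CUBIC); G2=corners(cn,im,G,half=2.0 if it==0 else 1.2,vis=vis,frac=fr)
        if cn=='scene': G2[[0,5]]=guess[cn][0],guess[cn][5]
        G=G2
    cs[cn]=G
print(cs['scene']-guess['scene'])
A=[0,1,2,3,4,5]
for use in({'top':A,'scene':[1,2,3]},{'top':A,'scene':[1,2,3,4]},{'top':A},{'top':A,'scene':[0,1,2]},{'top':A,'scene':[0,1,2,3,4,5]},{'scene':[0,1,2,3,4]}):
  for fp in(False,True):
    p,r=fit(cs,use,free_pitch=fp); print(list(use.items()),p[:3]*1000,np.degrees(p[3:])); 
    if not fp: print(r.reshape(-1,2).round(2).tolist())
E
```

```text
[[ 0.      0.    ]
 [-1.2261 -1.3579]
 [-1.0303 -0.2368]
 [-0.4636 -1.7122]
 [-0.4286  0.0175]
 [ 0.      0.    ]]
[('top', [0, 1, 2, 3, 4, 5]), ('scene', [1, 2, 3])] [561.2213 341.0843  90.9102] [6.4761]
[[-0.06, 0.15], [0.0, 0.12], [-0.09, 0.24], [0.41, 0.12], [0.16, -0.02], [0.12, -0.1], [0.41, -0.1], [0.49, -0.33], [0.14, 0.09]]
[('top', [0, 1, 2, 3, 4, 5]), ('scene', [1, 2, 3])] [561.1974 341.0667  90.9507] [ 6.4856 29.9526]
[('top', [0, 1, 2, 3, 4, 5]), ('scene', [1, 2, 3, 4])] [561.1206 340.9848  90.9712] [6.5309]
[[0.0, 0.17], [0.02, 0.14], [-0.08, 0.26], [0.42, 0.18], [0.18, 0.05], [0.19, -0.03], [0.38, -0.12], [0.46, -0.35], [0.09, 0.05], [0.89, -0.01]]
[('top', [0, 1, 2, 3, 4, 5]), ('scene', [1, 2, 3, 4])] [561.0762 340.9531  91.0441] [ 6.5479 29.9091]
[('top', [0, 1, 2, 3, 4, 5])] [560.786  339.8966  94.2344] [6.5857]
[[0.03, 0.13], [-0.04, -0.07], [-0.19, 0.04], [0.2, -0.0], [-0.05, -0.09], [0.06, -0.01]]
[('top', [0, 1, 2, 3, 4, 5])] [560.7497 339.723   94.6628] [ 6.5527 30.1384]
[('top', [0, 1, 2, 3, 4, 5]), ('scene', [0, 1, 2])] [561.2817 341.0937  91.1888] [6.4009]
[[-0.14, 0.15], [-0.03, 0.09], [-0.12, 0.19], [0.37, 0.04], [0.11, -0.1], [0.02, -0.16], [-0.67, 0.59], [0.42, -0.18], [0.51, -0.4]]
[('top', [0, 1, 2, 3, 4, 5]), ('scene', [0, 1, 2])] [561.1001 341.0243  91.3388] [ 6.4988 29.5612]
[('top', [0, 1, 2, 3, 4, 5]), ('scene', [0, 1, 2, 3, 4, 5])] [561.2158 341.0385  91.308 ] [6.3339]
[[-0.17, 0.2], [-0.0, 0.14], [-0.08, 0.22], [0.39, 0.04], [0.13, -0.12], [-0.02, -0.16], [-0.7, 0.53], [0.37, -0.22], [0.46, -0.44], [0.17, -0.0], [1.0, -0.07], [-1.35, 0.16]]
[('top', [0, 1, 2, 3, 4, 5]), ('scene', [0, 1, 2, 3, 4, 5])] [561.1486 341.0183  91.3413] [ 6.3795 29.8328]
[('scene', [0, 1, 2, 3, 4])] [551.2224 362.9851  74.2085] [6.2338]
[[-0.15, 0.3], [0.11, -0.35], [0.01, -0.47], [-0.43, 0.23], [0.49, 0.21]]
[('scene', [0, 1, 2, 3, 4])] [550.0039 364.5206  73.0652] [ 6.6482 29.2974]
```

```bash
cat >> lid.py <<'E'
LP=np.array([.5612,.3410,.0910]); LM=lidM(np.radians(6.5))
LT=np.c_[LM[:,0],-LM[:,1],-LM[:,2]]
def tgt(h): return LP+LM@[0,0,h]
E
python3 - <<'E'
from lid import *
rot(LT); p,M,o=now()
a=tgt(.12); print(a); up=a+[0,0,.10]
d=shift(up)   # in current tool frame
shift(a,LT,up)
E
```

```text
turn shares [ 0.0836  0.654  -0.3238] rows>=4.6
[0.5016 0.3342 0.1949]
shift shares [-0.5109 -1.7748  0.0118] rows>=8.9
shift shares [-0.25   0.     0.433] rows>=2.4
```

{"method": "move_arm", "body": {
  "claw": [0.55,0.55,0.55,0.55,0.55,0.55,0.55,0.55],
  "dp": [
    [-0.05,-0.177,0],
    [-0.05,-0.177,0],
    [-0.05,-0.177,0],
    [-0.05,-0.177,0],
    [-0.05,-0.177,0],
    [-0.05,-0.177,0],
    [-0.05,-0.177,0],
    [-0.05,-0.177,0]
  ],
  "turn": [
    [0,0,0],
    [0,0,0],
    [0,0,0],
    [0,0,0],
    [0,0,0],
    [0,0,0],
    [0,0,0],
    [0,0,0]
  ]
}}

```text
clock: 13.0
position: [0.5106, 0.2621, 0.2924]
ee_rot: [0.997, -0.073, 0.0, -0.001]
ft_force: [0.7, -0.4, 0.1]
grip_width: 0.551
```

{"method": "move_arm", "body": {
  "claw": [0.55,0.55,0.55,0.55,0.55,0.55,0.55,0.55],
  "dp": [
    [-0.05,-0.177,0],
    [-0.05,-0.177,0],
    [0,0,0],
    [0,0,0],
    [0,0,0],
    [0,0,0],
    [0,0,0],
    [0,0,0]
  ],
  "turn": [
    [0,0,0],
    [0,0,0],
    [0.014,0.109,-0.054],
    [0.014,0.109,-0.054],
    [0.014,0.109,-0.054],
    [0.014,0.109,-0.054],
    [0.014,0.109,-0.054],
    [0.014,0.109,-0.054]
  ]
}}

```text
clock: 13.67
position: [0.5016, 0.3343, 0.2927]
ee_rot: [0.965, 0.057, 0.257, -0.016]
ft_force: [1.2, -1.2, -0.5]
grip_width: 0.551
```

Run:
```python
from lid import *
st();rot(LT); shift(tgt(.12)); 
for n in('scene','top'): cv2.imwrite(f'pics/g_{n}.png',cams.camera(n)[:,:,::-1])
im=cv2.imread('pics/g_scene.png'); cv2.imwrite('pics/g1.png',cv2.resize(im[60:220,340:540],None,fx=4,fy=4,interpolation=cv2.INTER_CUBIC)[:600])
```

```text
t 13.67 pos [501.5801 334.3314 292.7385] yawx 6.72 tilt 29.89 F [ 1.1508 -1.2471 -0.5346] T [-0.1962  0.4948 -0.0582] g 0.551 q [-1.7009 -0.1312  0.7928  1.892   0.5372  1.0135 -0.99  ]
turn shares [-0.0038  0.0025  0.0043] rows>=0.0
shift shares [-0.2438  0.0011  0.424 ] rows>=2.3
```

View pics/g1.png

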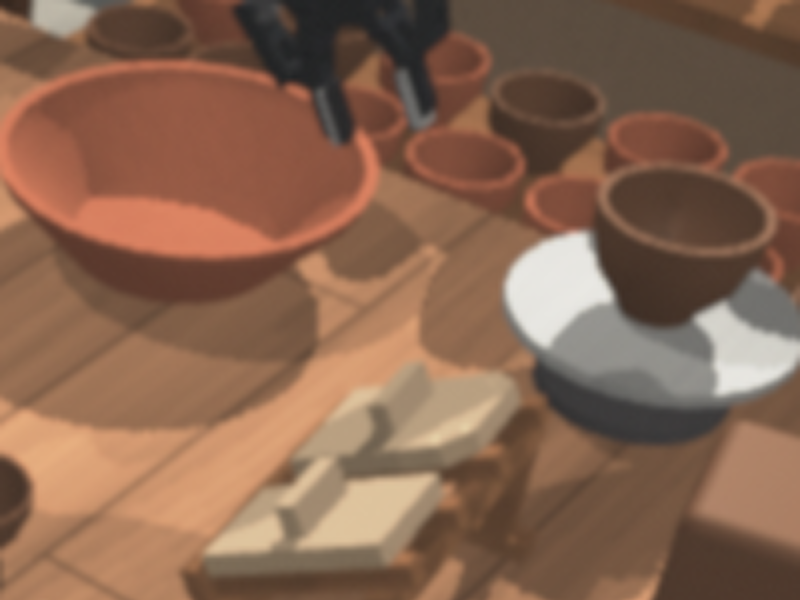

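The gripper is tilted 30° above and behind the lid, with its fingers at crop (335,130) and (420,115). I'll move to the approach point.

{"method": "move_arm", "body": {
  "claw": [0.55,0.55,0.55,0.55,0.55,0.55],
  "dp": [
    [-0.06,0,0.106],
    [-0.06,0,0.106],
    [-0.06,0,0.106],
    [-0.064,0.001,0.106],
    [0,0,0],
    [0,0,0]
  ],
  "turn": [
    [-0.004,0.002,0.004],
    [0,0,0],
    [0,0,0],
    [0,0,0],
    [0,0,0],
    [0,0,0]
  ]
}}

```text
clock: 14.27
position: [0.5021, 0.3323, 0.1944]
ee_rot: [0.965, 0.052, 0.255, -0.012]
ft_force: [-0.5, 1.4, 0.3]
grip_width: 0.55
```

Run:
```python
from lid import *
st();rot(LT); shift(tgt(.06)); 
for n in('scene','top'): cv2.imwrite(f'pics/i_{n}.png',cams.camera(n)[:,:,::-1])
im=cv2.imread('pics/i_scene.png'); cv2.imwrite('pics/i1.png',cv2.resize(im[90:210,360:500],None,fx=5,fy=5,interpolation=cv2.INTER_CUBIC)[:600])
```

```text
t 14.27 pos [502.0634 332.276  194.4236] yawx 6.26 tilt 29.62 F [-0.4905  1.3994  0.2912] T [-0.0429  0.5005  0.0499] g 0.550 q [-1.6818  0.0008  0.8408  2.0228  0.4913  0.7838 -1.0263]
turn shares [ 0.0084  0.0084 -0.0046] rows>=0.1
shift shares [ 0.0021 -0.0118  0.2971] rows>=1.4
```

View pics/i1.png

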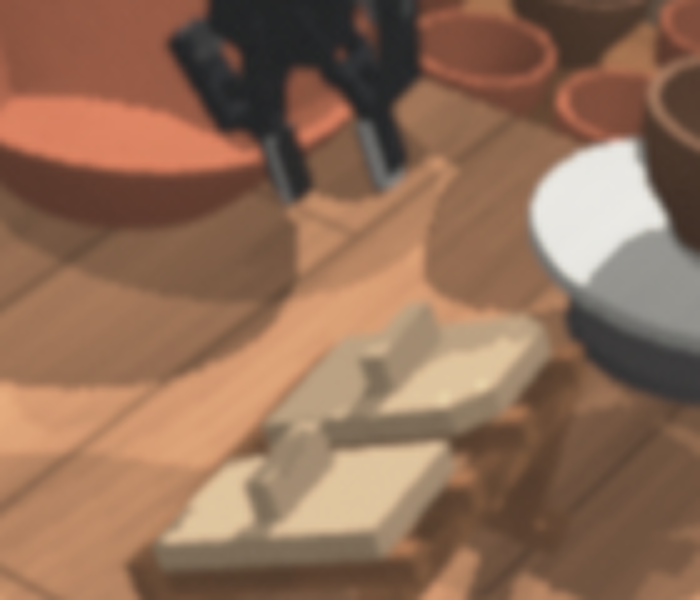

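{"method": "move_arm", "body": {
  "claw": [0.55,0.55,0.55,0.55,0.55],
  "dp": [
    [0.002,-0.012,0.07],
    [0,0,0.08],
    [0,0,0.08],
    [0,0,0.067],
    [0,0,0]
  ],
  "turn": [
    [0.008,0.008,-0.005],
    [0,0,0],
    [0,0,0],
    [0,0,0],
    [0,0,0]
  ]
}}

```text
clock: 14.78
position: [0.5318, 0.3391, 0.143]
ee_rot: [0.964, 0.056, 0.259, -0.015]
ft_force: [0.2, -0.5, -0.4]
grip_width: 0.549
```

Run:
```python
from lid import *
st();rot(LT); shift(tgt(.021)); 
for n in('scene','top'): cv2.imwrite(f'pics/j_{n}.png',cams.camera(n)[:,:,::-1])
im=cv2.imread('pics/j_scene.png'); cv2.imwrite('pics/j1.png',cv2.resize(im[110:210,390:500],None,fx=6,fy=6,interpolation=cv2.INTER_CUBIC)[:600])
```

```text
t 14.78 pos [531.8293 339.1445 143.0069] yawx 6.59 tilt 30.07 F [ 0.1544 -0.455  -0.3585] T [-0.0818  0.5058 -0.0556] g 0.549 q [-1.5995  0.1805  0.8558  2.0239  0.3187  0.6    -0.8932]
turn shares [-0.0025 -0.0015  0.0018] rows>=0.0
shift shares [-0.003   0.0078  0.1937] rows>=0.9
```

View pics/j1.png

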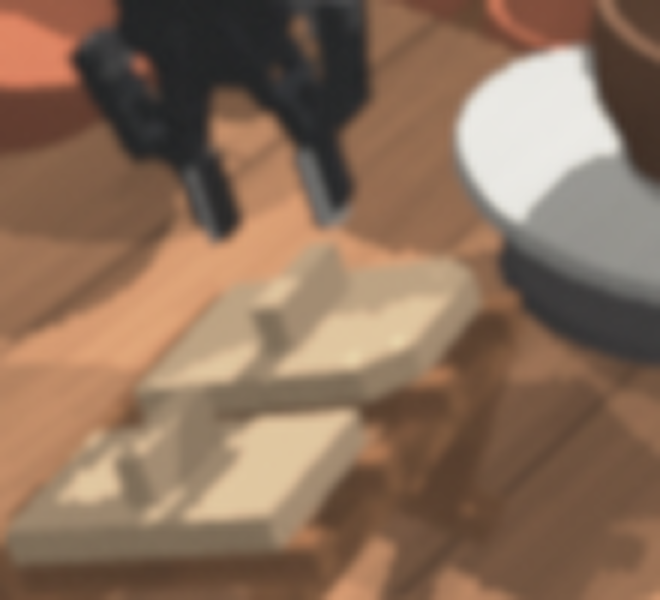

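{"method": "move_arm", "body": {
  "claw": [0.55,0.55,0.55,0.55,0.55,0.55],
  "dp": [
    [-0.003,0.007,0.05],
    [0,0,0.06],
    [0,0,0.05],
    [0,0,0.02],
    [0,0,0],
    [0,0,0]
  ],
  "turn": [
    [-0.002,-0.001,0.002],
    [0,0,0],
    [0,0,0],
    [0,0,0],
    [0,0,0],
    [0,0,0]
  ]
}}

```text
clock: 15.38
position: [0.5486, 0.3402, 0.1127]
ee_rot: [0.964, 0.055, 0.259, -0.016]
ft_force: [-0.3, -0.2, -0.0]
grip_width: 0.55
```

Run:
```python
from lid import *
st();rot(LT); shift(tgt(.020)); 
for n in('scene',): cv2.imwrite(f'pics/k_{n}.png',cams.camera(n)[:,:,::-1])
im=cv2.imread('pics/k_scene.png'); cv2.imwrite('pics/k1.png',cv2.resize(im[120:210,400:500],None,fx=6,fy=6,interpolation=cv2.INTER_CUBIC)[:600])
```

```text
t 15.38 pos [548.6256 340.2245 112.7252] yawx 6.49 tilt 30.05 F [-0.3369 -0.2286 -0.0049] T [-0.0318  0.5327  0.0125] g 0.550 q [-1.5143  0.2739  0.8121  2.0151  0.221   0.5182 -0.8196]
turn shares [-0.003  -0.0012 -0.0002] rows>=0.0
shift shares [0.0001 0.0033 0.0255] rows>=0.1
```

View pics/k1.png

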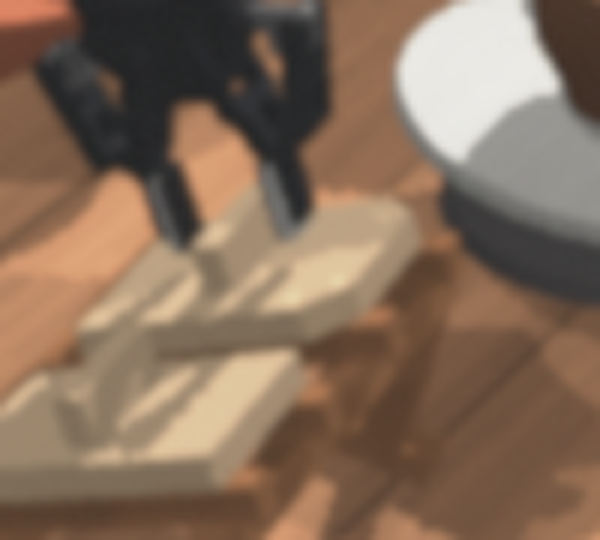

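{"method": "move_arm", "body": {
  "claw": [0.55,0.55,0.3,0.2,0,0,0,0],
  "dp": [
    [0,0.003,0.02],
    [0,0,0],
    [0,0,0],
    [0,0,0],
    [0,0,0],
    [0,0,0],
    [0,0,0],
    [0,0,0]
  ],
  "turn": [
    [-0.003,-0.001,0],
    [0,0,0],
    [0,0,0],
    [0,0,0],
    [0,0,0],
    [0,0,0],
    [0,0,0],
    [0,0,0]
  ],
  "grip_force": 30
}}

```text
clock: 16.1
position: [0.5506, 0.3396, 0.1085]
ee_rot: [0.964, 0.055, 0.258, -0.014]
ft_force: [-3.5, -1.2, 5.9]
grip_width: 0.153
```

Run:
```python
from lid import *
st();rot(LT); shift(tgt(.020));
```

```text
t 16.10 pos [550.6445 339.6153 108.487 ] yawx 6.52 tilt 29.99 F [-3.472  -1.246   5.8517] T [-0.2847  0.5861 -0.0569] g 0.153 q [-1.5037  0.2863  0.806   2.013   0.2105  0.5111 -0.8115]
turn shares [0.0006 0.0002 0.0003] rows>=0.0
shift shares [ 0.0024 -0.0009  0.0023] rows>=0.0
```

{"method": "move_arm", "body": {
  "claw": [0,0,0,0,0,0,0,0],
  "dp": [
    [0,0,0],
    [0,0,0],
    [0,0,-0.02],
    [0,0,-0.03],
    [0,0,-0.05],
    [0,0,-0.08],
    [0,0,-0.1],
    [0,0,-0.06]
  ],
  "turn": [
    [0,0,0],
    [0,0,0],
    [0,0,0],
    [0,0,0],
    [0,0,0],
    [0,0,0],
    [0,0,0],
    [0,0,0]
  ],
  "grip_force": 60
}}

```text
clock: 16.77
position: [0.5159, 0.3352, 0.1678]
ee_rot: [0.965, 0.055, 0.258, -0.014]
ft_force: [1.1, -0.4, -2.8]
grip_width: 0.146
```

Run:
```python
from lid import *
st();rot(LT); shift(tgt(.10)); 
for n in('scene',): cv2.imwrite(f'pics/m_{n}.png',cams.camera(n)[:,:,::-1])
im=cv2.imread('pics/m_scene.png'); cv2.imwrite('pics/m1.png',cv2.resize(im[100:210,380:500],None,fx=5,fy=5,interpolation=cv2.INTER_CUBIC)[:600])
```

```text
t 16.77 pos [515.9311 335.1573 167.7774] yawx 6.50 tilt 29.94 F [ 1.0875 -0.3656 -2.7727] T [0.0003 0.8721 0.0234] g 0.146 q [-1.6793  0.0887  0.8905  2.032   0.4129  0.6835 -0.9654]
turn shares [ 0.0018  0.0014 -0.0001] rows>=0.0
shift shares [ 0.0056 -0.0033 -0.0535] rows>=0.3
```

View pics/m1.png

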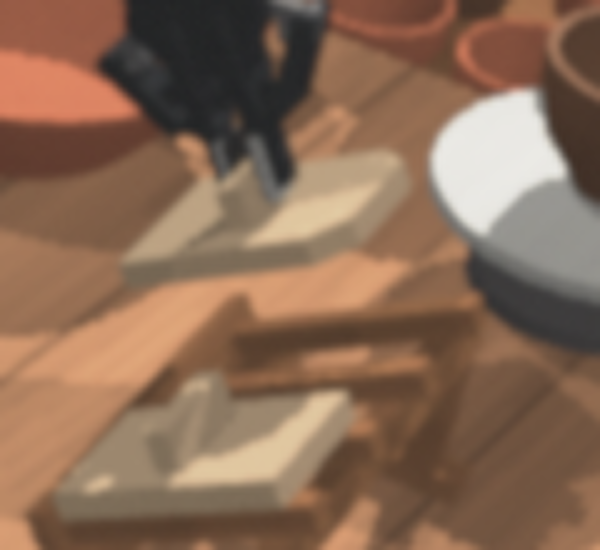

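The lid is lifted clear at crop (125–405, 150–280), and the other lid is undisturbed. The arm should now be clear of the top view, so I'll measure the stack while it is free.

Run:
```python
from meas import *
run('n',[('stack',(.5495,-.030,np.radians(-8.35)),.058)],{('stack','top'):('out y-1',)})
q=manip.get_obs(); 
M=Rdown(np.radians(-8.35)); rot(M); st(); shift(now()[0]+[0,0,.15])
```

```text
stack top [550.3901 -28.8597] -8.332085163920485 {'wall-1': 3.37, 'end-1': -0.53, 'out x-1': -0.55, 'wall+1': -0.38, 'end+1': -0.8, 'out x+1': -0.38, 'cellf y-1': -0.15, 'cellb y-1': -0.49, 'cellf y+1': 0.17, 'cellb y+1': 0.33, 'out y+1': 0.14}
stack scene [550.0047 -30.2227] -8.403201868983464 {'wall-1': 3.29, 'end-1': -1.11, 'wall+1': -0.04, 'end+1': -2.31, 'out x+1': 0.52, 'cellf y-1': 0.99, 'out y-1': -0.63, 'cellf y+1': -1.17, 'cellb y+1': -0.09, 'out y+1': 0.93}
turn shares [-0.0879 -0.6613  0.3235] rows>=4.7
t 16.92 pos [516.062  336.3289 167.2297] yawx 6.53 tilt 29.94 F [ 0.2297 -0.4692 -2.9801] T [-0.0894  0.8355  0.0171] g 0.148 q [-1.677   0.0908  0.889   2.0318  0.4084  0.6794 -0.9618]
shift shares [ 0.3743 -0.0008 -0.6499] rows>=3.6
```

View pics/n_stack_e.png

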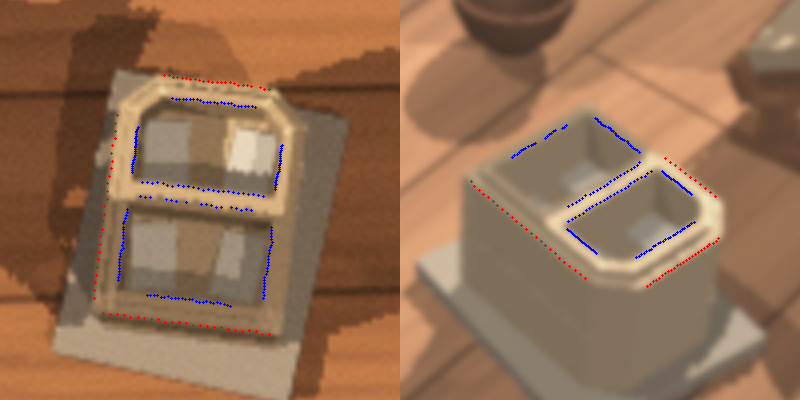

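Run:
```python
from h import *
im=cv2.imread('pics/f_scene.png'); 
for L in(LINES(),[l for l in LINES() if l[0] in('end+1','out x+1','out y-1','end-1','out x-1','cellb y-1')]):
    q=np.array((.549,-.0305,-.147))
    for it in range(4): o=measure(scene,im,q,.058,half=.004,verbose=False,lines=L); q,rs=solve(o,q)
    print(q[:2]*1000,np.degrees(q[2]),rs)
im=cv2.imread('pics/n_top.png');q=np.array((.549,-.0305,-.147)); L=[l for l in LINES() if l[0] not in('wall-1','out y-1')]
for it in range(4): o=measure(top,im,q,.058,half=.004,verbose=False,lines=L); q,rs=solve(o,q)
print('top',q[:2]*1000,np.degrees(q[2]),rs)
```

```text
[548.9453 -30.114 ] -8.607095660368575 {'wall-1': -1.12, 'end-1': 0.94, 'out x-1': -1.12, 'wall+1': 0.89, 'end+1': -1.21, 'out x+1': 1.6, 'cellf y-1': 1.1, 'cellb y-1': 1.08, 'out y-1': -0.83, 'cellf y+1': -1.0, 'cellb y+1': -1.16, 'out y+1': 0.81}
[548.974  -30.1909] -9.15417923468441 {'end-1': 0.91, 'out x-1': -1.21, 'end+1': -1.27, 'out x+1': 1.58, 'cellb y-1': 0.85, 'out y-1': -0.86}
top [549.8649 -28.781 ] -8.292014302743977 {'end-1': 0.01, 'out x-1': -0.02, 'wall+1': 0.17, 'end+1': -0.29, 'out x+1': 0.14, 'cellf y-1': -0.15, 'cellb y-1': -0.52, 'cellf y+1': 0.15, 'cellb y+1': 0.33, 'out y+1': 0.19}
```

{"method": "move_arm", "body": {
  "claw": [0,0,0,0,0,0],
  "dp": [
    [0.04,0,-0.07],
    [0.08,0,-0.14],
    [0.08,0,-0.14],
    [0.08,0,-0.14],
    [0.07,0,-0.12],
    [0.024,0,-0.04]
  ],
  "turn": [
    [0,0,0],
    [0,0,0],
    [0,0,0],
    [0,0,0],
    [0,0,0],
    [0,0,0]
  ]
}}

```text
clock: 17.42
position: [0.5176, 0.3364, 0.3203]
ee_rot: [0.964, 0.054, 0.259, -0.016]
ft_force: [-0.4, 1.4, -1.7]
grip_width: 0.15
```

{"method": "move_arm", "body": {
  "claw": [0,0,0,0,0,0,0,0],
  "dp": [
    [0,0,0],
    [0,0,0],
    [0,0,0],
    [0,0,0],
    [0,0,0],
    [0,0,0],
    [0,0,0],
    [0,0,0]
  ],
  "turn": [
    [-0.006,-0.05,0.024],
    [-0.012,-0.09,0.044],
    [-0.013,-0.1,0.05],
    [-0.013,-0.1,0.05],
    [-0.014,-0.11,0.052],
    [-0.014,-0.1,0.05],
    [-0.012,-0.08,0.04],
    [-0.004,-0.031,0.0135]
  ]
}}

```text
clock: 18.08
position: [0.5177, 0.3352, 0.314]
ee_rot: [0.997, -0.075, -0.002, 0.003]
ft_force: [0.9, 0.1, -2.8]
grip_width: 0.146
```

Run:
```python
from h import *
st(); M=Rdown(np.radians(-8.35)); rot(M); shift([.5495,-.031,.20],M)
```

```text
t 18.08 pos [517.7274 335.2308 313.9605] yawx -8.62 tilt 0.38 F [ 0.8549  0.0576 -2.798 ] T [-0.0739 -0.0487  0.0175] g 0.146 q [-1.3558  0.4036  0.9808  1.3836 -0.3292  1.5328 -0.5498]
turn shares [ 0.0076  0.0037 -0.006 ] rows>=0.1
shift shares [0.4231 1.7887 0.5698] rows>=9.2
```

{"method": "move_arm", "body": {
  "claw": [0,0,0,0,0,0,0,0],
  "dp": [
    [0.02,0.09,0],
    [0.04,0.17,0],
    [0.042,0.178,0],
    [0.042,0.178,0],
    [0.042,0.178,0],
    [0.042,0.178,0],
    [0.042,0.178,0],
    [0.042,0.178,0]
  ],
  "turn": [
    [0.007,0.004,-0.006],
    [0,0,0],
    [0,0,0],
    [0,0,0],
    [0,0,0],
    [0,0,0],
    [0,0,0],
    [0,0,0]
  ]
}}

```text
clock: 18.75
position: [0.5406, 0.0622, 0.3147]
ee_rot: [0.997, -0.071, 0.002, -0.001]
ft_force: [0.5, -0.8, -2.9]
grip_width: 0.147
```

{"method": "move_arm", "body": {
  "claw": [0,0,0,0,0,0,0],
  "dp": [
    [0.042,0.178,0.02],
    [0.04,0.17,0.05],
    [0.025,0.11,0.08],
    [0,0,0.15],
    [0,0,0.13],
    [0,0,0.05],
    [0,0,0]
  ],
  "turn": [
    [0,0,0],
    [0,0,0],
    [0,0,0],
    [0,0,0],
    [0,0,0],
    [0,0,0],
    [0,0,0]
  ]
}}

```text
clock: 19.33
position: [0.548, -0.0294, 0.217]
ee_rot: [0.997, -0.071, -0.0, -0.001]
ft_force: [-0.2, -0.3, -2.2]
grip_width: 0.148
```

{"method": "move_arm", "body": {
  "claw": [0,0,0],
  "dp": [
    [0,0,0],
    [0,0,0],
    [0,0,0]
  ],
  "turn": [
    [0,0,0],
    [0,0,0],
    [0,0,0]
  ]
}}

```text
clock: 19.58
position: [0.5503, -0.0293, 0.2214]
ee_rot: [0.997, -0.071, 0.003, -0.002]
ft_force: [0.8, 0.2, -3.1]
grip_width: 0.149
```

Run:
```python
from h import *
st(); M=Rdown(np.radians(-8.35)); rot(M); shift([.5495,-.031,.165])
for n in('scene',): cv2.imwrite(f'pics/o_{n}.png',cams.camera(n)[:,:,::-1])
im=cv2.imread('pics/o_scene.png'); cv2.imwrite('pics/o1.png',cv2.resize(im[180:300,290:410],None,fx=5,fy=5,interpolation=cv2.INTER_CUBIC)[:600])
```

```text
t 19.58 pos [550.271  -29.2541 221.3941] yawx -8.11 tilt 0.43 F [ 0.7785  0.2489 -3.1183] T [-0.0092  0.0159  0.036 ] g 0.149 q [-0.9648  0.2819  1.1177  1.7233 -0.2673  1.2953  0.0681]
turn shares [-0.0054 -0.008   0.0055] rows>=0.1
shift shares [-0.0044  0.0104  0.2819] rows>=1.4
```

View pics/o1.png

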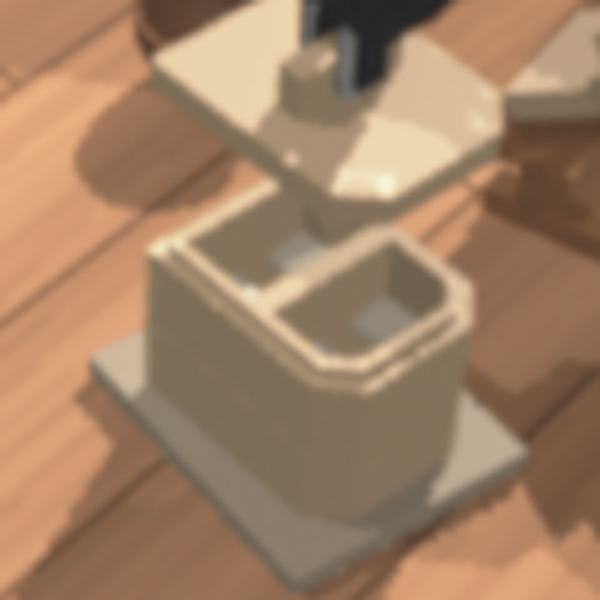

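The lid is above the stack with its chamfered end over the chamfered end (lid corner at crop (375,185)). I'll lower it partway and measure.

{"method": "move_arm", "body": {
  "claw": [0,0,0,0,0,0,0,0],
  "dp": [
    [-0.004,0.01,0.04],
    [0,0,0.08],
    [0,0,0.08],
    [0,0,0.07],
    [0,0,0.012],
    [0,0,0],
    [0,0,0],
    [0,0,0]
  ],
  "turn": [
    [-0.005,-0.008,0.005],
    [0,0,0],
    [0,0,0],
    [0,0,0],
    [0,0,0],
    [0,0,0],
    [0,0,0],
    [0,0,0]
  ]
}}

```text
clock: 20.3
position: [0.5489, -0.0313, 0.1647]
ee_rot: [0.997, -0.073, -0.0, -0.0]
ft_force: [-0.1, 0.7, -2.6]
grip_width: 0.15
```

```bash
cat > m3.py <<'E'
from h import *
LL=[('out x+1','x',.065,(-.026,.026),.016,1),('out x-1','x',-.065,(-.045,-.002),.016,-1),('out y-1','y',-.05,(-.058,.042),.016,-1),('out y+1','y',.05,(.005,.042),.016,1)]
def meas3(tag,off=.020):
    st(); p,M,o=now(); yaw=np.arctan2(M[1,0],M[0,0]); z0=p[2]-off
    im=cams.camera('scene')[:,:,::-1].copy(); cv2.imwrite(f'pics/{tag}_scene.png',im)
    q=np.array([p[0],p[1],yaw])
    for it in range(4):
        vis=cv2.resize(im,None,fx=4,fy=4,interpolation=cv2.INTER_CUBIC)
        o=measure(scene,im,q,z0,half=.006 if it==0 else .004,verbose=it==3,vis=vis,lines=LL); q,rs=solve(o,q)
    print(q[:2]*1000,np.degrees(q[2]),rs)
    for nm,ax,of,P,m in o:
        d=cv2.fitLine(P[:,:2].astype(np.float32),cv2.DIST_HUBER,0,.01,.01).ravel()[:2]; a=np.degrees(np.arctan2(d[1],d[0]))-(90 if ax=='x' else 0)
        print('   ',nm,'%.2f'%((a+90)%180-90),end='')
    u=(scene.proj([p[0],p[1],z0])[0]*4).astype(int)
    cv2.imwrite(f'pics/{tag}_e.png',cv2.resize(vis[u[1]-260:u[1]+260,u[0]-280:u[0]+280],None,fx=1.1,fy=1.1))
E
python3 - <<'E'
from m3 import *
meas3('p'); print(); M=Rdown(np.radians(-8.35)); rot(M); shift([.5495,-.031,.135])
E
```

```text
t 20.30 pos [548.9236 -31.2974 164.6804] yawx -8.36 tilt 0.04 F [-0.0911  0.7387 -2.5902] T [-0.013  -0.0121  0.0008] g 0.150 q [-0.913   0.3503  1.0754  1.7917 -0.3305  1.1978  0.1145]
out x+1    off 0.75 mm  mad 0.25 n 25 str 15
out x-1    off -0.75 mm  mad 0.25 n 25 str 13
out y-1    off -0.25 mm  mad 0.25 n 23 str 14
out y+1 weak
[547.8101 -33.2633] -8.919938705181028 {'out x+1': 0.74, 'out x-1': -0.73, 'out y-1': 0.0}
    out x+1 -7.76    out x-1 -7.99    out y-1 -8.22
turn shares [-0.0005  0.0008  0.    ] rows>=0.0
shift shares [ 0.003  -0.0016  0.1481] rows>=0.7
```

View pics/p_e.png

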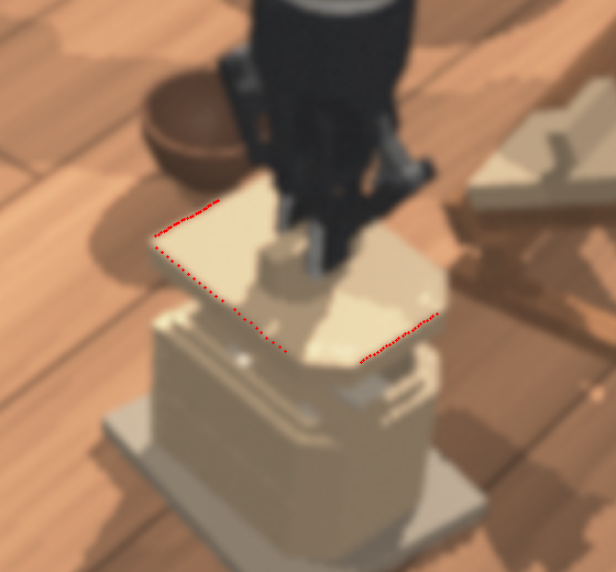

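Run:
```python
from h import *
shift([.5496,-.0284,.137])
```

```text
shift shares [ 0.0016 -0.0145  0.1381] rows>=0.7
```

{"method": "move_arm", "body": {
  "claw": [0,0,0,0,0,0,0,0],
  "dp": [
    [0.0015,-0.0145,0.02],
    [0,0,0.03],
    [0,0,0.04],
    [0,0,0.03],
    [0,0,0.018],
    [0,0,0],
    [0,0,0],
    [0,0,0]
  ],
  "turn": [
    [0,0,0],
    [0,0,0],
    [0,0,0],
    [0,0,0],
    [0,0,0],
    [0,0,0],
    [0,0,0],
    [0,0,0]
  ]
}}

```text
clock: 21.02
position: [0.5491, -0.0285, 0.1363]
ee_rot: [0.997, -0.073, -0.001, -0.0]
ft_force: [-0.2, -0.3, -3.8]
grip_width: 0.147
```

Run:
```python
from m3 import *
meas3('r'); print(); M=Rdown(np.radians(-8.35)); rot(M); shift([.5495,-.0284,.130])
im=cv2.imread('pics/r_scene.png'); cv2.imwrite('pics/r1.png',cv2.resize(im[205:305,295:405],None,fx=6,fy=6,interpolation=cv2.INTER_CUBIC)[:600])
```

```text
t 21.02 pos [549.1371 -28.548  136.319 ] yawx -8.37 tilt 0.09 F [-0.2127 -0.254  -3.7783] T [ 0.0101 -0.0215 -0.007 ] g 0.147 q [-0.8893  0.3871  1.0475  1.8209 -0.3666  1.1478  0.1352]
out x+1    off 0.75 mm  mad 0.25 n 25 str 15
out x-1    off -1.00 mm  mad 0.25 n 25 str 12
out y-1    off -0.75 mm  mad 0.25 n 24 str 14
out y+1    off 0.75 mm  mad 0.50 n 14 str 5
[548.0946 -29.6541] -8.06209526368957 {'out x+1': 0.85, 'out x-1': -0.85, 'out y-1': -0.69, 'out y+1': 0.71}
    out x+1 -7.78    out x-1 -8.48    out y-1 -8.17    out y+1 -9.51
turn shares [-0.      0.0019 -0.0003] rows>=0.0
shift shares [ 0.0015 -0.0006  0.032 ] rows>=0.2
```

View pics/r1.png

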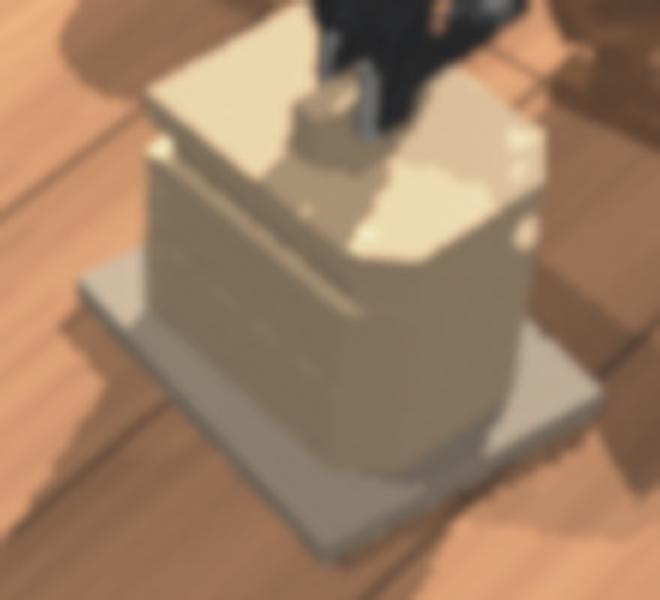

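{"method": "move_arm", "body": {
  "claw": [0,0,0,0,0],
  "dp": [
    [0.0018,-0.0005,0.01],
    [0,0,0.01],
    [0,0,0.008],
    [0,0,0],
    [0,0,0]
  ],
  "turn": [
    [0,0.002,0.003],
    [0,0,0],
    [0,0,0],
    [0,0,0],
    [0,0,0]
  ]
}}

```text
clock: 21.48
position: [0.5493, -0.0284, 0.1304]
ee_rot: [0.997, -0.074, -0.0, 0.0]
ft_force: [0.2, -0.7, -2.9]
grip_width: 0.147
```

Run:
```python
from m3 import *
meas3('s'); print(); shift([.5495,-.0284,.125])
```

```text
t 21.48 pos [549.2805 -28.3633 130.4205] yawx -8.49 tilt 0.03 F [ 0.1978 -0.6574 -2.8585] T [-0.0054  0.0041  0.009 ] g 0.147 q [-0.8847  0.3944  1.0423  1.8273 -0.3743  1.136   0.1381]
out x+1    off 0.75 mm  mad 0.25 n 25 str 15
out x-1    off -0.75 mm  mad 0.25 n 25 str 15
out y-1    off -0.50 mm  mad 0.25 n 22 str 13
out y+1    off 0.50 mm  mad 0.75 n 13 str 6
[548.136  -29.5588] -8.010726576571422 {'out x+1': 0.86, 'out x-1': -0.87, 'out y-1': -0.44, 'out y+1': 0.46}
    out x+1 -8.40    out x-1 -6.99    out y-1 -8.06    out y+1 -5.81
shift shares [0.0009 0.0002 0.0276] rows>=0.1
```

{"method": "move_arm", "body": {
  "claw": [0,0,0,0,0],
  "dp": [
    [0.001,0.001,0.005],
    [0,0,0.005],
    [0,0,0.003],
    [0,0,0],
    [0,0,0]
  ],
  "turn": [
    [0,0,0],
    [0,0,0],
    [0,0,0],
    [0,0,0],
    [0,0,0]
  ]
}}

```text
clock: 21.95
position: [0.5495, -0.0286, 0.1279]
ee_rot: [0.997, -0.074, -0.0, 0.0]
ft_force: [-0.8, -0.9, -2.7]
grip_width: 0.145
```

Run:
```python
from h import *
st()
```

```text
t 21.95 pos [549.5145 -28.5578 127.9053] yawx -8.49 tilt 0.02 F [-0.7708 -0.8811 -2.664 ] T [-0.0359  0.0186 -0.0141] g 0.145 q [-0.8813  0.3981  1.0393  1.8293 -0.3781  1.1316  0.1411]
```

{"method": "move_arm", "body": {
  "claw": [0,0,0,0],
  "dp": [
    [0,0,0.004],
    [0,0,0.003],
    [0,0,0],
    [0,0,0]
  ],
  "turn": [
    [0,0,0],
    [0,0,0],
    [0,0,0],
    [0,0,0]
  ]
}}

```text
clock: 22.28
position: [0.5495, -0.0285, 0.1265]
ee_rot: [0.997, -0.074, -0.0, 0.0]
ft_force: [-0.1, -0.4, -1.9]
grip_width: 0.145
```

Run:
```python
from h import *
st()
```

```text
t 22.28 pos [549.4842 -28.5304 126.4859] yawx -8.49 tilt 0.03 F [-0.1248 -0.42   -1.9135] T [-0.0145 -0.0267  0.0203] g 0.145 q [-0.8798  0.3999  1.0378  1.8307 -0.38    1.1291  0.1425]
```

{"method": "move_arm", "body": {
  "claw": [0,0,0,0],
  "dp": [
    [0,0,0.003],
    [0,0,0.002],
    [0,0,0],
    [0,0,0]
  ],
  "turn": [
    [0,0,0],
    [0,0,0],
    [0,0,0],
    [0,0,0]
  ]
}}

```text
clock: 22.62
position: [0.5495, -0.0286, 0.1255]
ee_rot: [0.997, -0.074, -0.0, 0.0]
ft_force: [-0.0, -1.4, -2.8]
grip_width: 0.149
```

Run:
```python
from h import *
st()
```

```text
t 22.62 pos [549.5109 -28.5566 125.4963] yawx -8.49 tilt 0.02 F [-0.0288 -1.4296 -2.7891] T [ 0.0131 -0.0278 -0.0283] g 0.149 q [-0.8788  0.4013  1.0368  1.8316 -0.3813  1.1272  0.1434]
```

No contact; continue.

{"method": "move_arm", "body": {
  "claw": [0,0,0,0,0],
  "dp": [
    [0,0,0.003],
    [0,0,0.003],
    [0,0,0.002],
    [0,0,0],
    [0,0,0]
  ],
  "turn": [
    [0,0,0],
    [0,0,0],
    [0,0,0],
    [0,0,0],
    [0,0,0]
  ]
}}

```text
clock: 23.03
position: [0.5495, -0.0286, 0.1239]
ee_rot: [0.997, -0.074, -0.0, 0.0]
ft_force: [-0.2, -0.4, -3.8]
grip_width: 0.145
```

Run:
```python
from h import *
st()
```

```text
t 23.03 pos [549.5013 -28.5631 123.8748] yawx -8.49 tilt 0.02 F [-0.1723 -0.405  -3.7718] T [-0.0237 -0.0353  0.022 ] g 0.145 q [-0.8771  0.4034  1.0351  1.8332 -0.3834  1.1244  0.1449]
```

{"method": "move_arm", "body": {
  "claw": [0,0,0,0,0],
  "dp": [
    [0,0,0.002],
    [0,0,0.002],
    [0,0,0.002],
    [0,0,0],
    [0,0,0]
  ],
  "turn": [
    [0,0,0],
    [0,0,0],
    [0,0,0],
    [0,0,0],
    [0,0,0]
  ]
}}

```text
clock: 23.45
position: [0.5495, -0.0286, 0.1227]
ee_rot: [0.997, -0.074, -0.0, 0.0]
ft_force: [0.3, 0.0, -2.9]
grip_width: 0.147
```

Run:
```python
from h import *
st()
```

```text
t 23.45 pos [549.5157 -28.5625 122.6923] yawx -8.49 tilt 0.02 F [ 0.3318  0.0221 -2.8519] T [-0.0062  0.0427 -0.034 ] g 0.147 q [-0.8759  0.405   1.0338  1.8343 -0.385   1.1223  0.1461]
```

{"method": "move_arm", "body": {
  "claw": [0,0,0,0],
  "dp": [
    [0,0,0.002],
    [0,0,0.002],
    [0,0,0],
    [0,0,0]
  ],
  "turn": [
    [0,0,0],
    [0,0,0],
    [0,0,0],
    [0,0,0]
  ]
}}

```text
clock: 23.78
position: [0.5495, -0.0286, 0.1219]
ee_rot: [0.997, -0.074, -0.0, 0.0]
ft_force: [-0.4, -0.3, -3.0]
grip_width: 0.149
```

Run:
```python
from h import *
st()
```

```text
t 23.78 pos [549.502  -28.573  121.8996] yawx -8.49 tilt 0.02 F [-0.3615 -0.3175 -2.9732] T [ 0.0107 -0.0177  0.0158] g 0.149 q [-0.8751  0.406   1.033   1.835  -0.3861  1.1209  0.1468]
```

{"method": "move_arm", "body": {
  "claw": [0,0,0,0],
  "dp": [
    [0,0,0.002],
    [0,0,0.002],
    [0,0,0],
    [0,0,0]
  ],
  "turn": [
    [0,0,0],
    [0,0,0],
    [0,0,0],
    [0,0,0]
  ]
}}

```text
clock: 24.12
position: [0.5496, -0.0285, 0.1217]
ee_rot: [0.997, -0.074, -0.0, -0.0]
ft_force: [-3.3, 1.3, 6.2]
grip_width: 0.149
```

Run:
```python
from h import *
st()
im=cams.camera('scene')[:,:,::-1]
cv2.imwrite('pics/v_scene.png',im); cv2.imwrite('pics/v1.png',cv2.resize(im[205:305,295:405],None,fx=6,fy=6,interpolation=cv2.INTER_CUBIC)[:600])
```

```text
t 24.12 pos [549.5923 -28.5348 121.6517] yawx -8.49 tilt 0.03 F [-3.3081  1.3409  6.2299] T [0.139  0.7729 0.0126] g 0.149 q [-0.8743  0.4065  1.0325  1.8351 -0.3871  1.1206  0.1476]
```

View pics/v1.png

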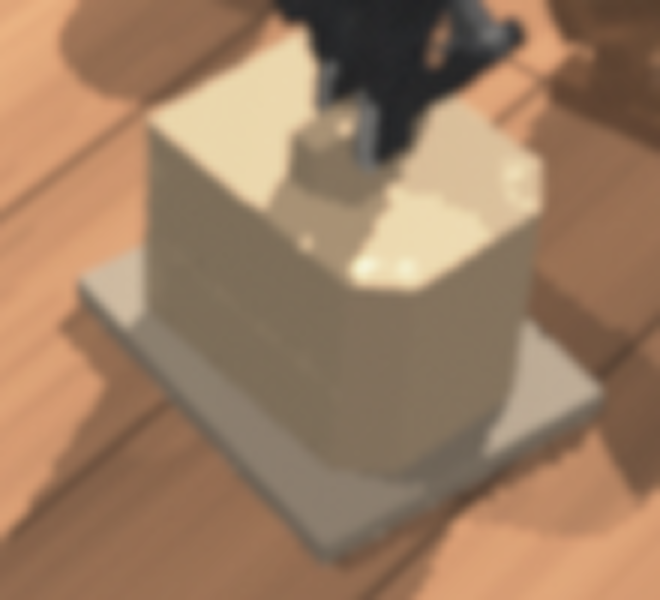

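The picture shows the lid flush on the second saggar: the shoulder line at crop (150,150)–(360,310) has gone. Firm contact came at TCP 121.7 mm against 122 expected for seated. Release.

{"method": "move_arm", "body": {
  "claw": [0.17,0.22,0.3,0.4,0.5,0.5],
  "dp": [
    [0,0,0],
    [0,0,0],
    [0,0,0],
    [0,0,0],
    [0,0,0],
    [0,0,0]
  ],
  "turn": [
    [0,0,0],
    [0,0,0],
    [0,0,0],
    [0,0,0],
    [0,0,0],
    [0,0,0]
  ]
}}

```text
clock: 24.67
position: [0.5495, -0.0286, 0.1211]
ee_rot: [0.997, -0.074, -0.0, 0.0]
ft_force: [-0.3, 0.0, -0.1]
grip_width: 0.498
```

{"method": "move_arm", "body": {
  "claw": [0.5,0.5,0.5,0.5,0.5,0.5,0.5,0.5],
  "dp": [
    [0,0,-0.03],
    [0,0,-0.06],
    [0,0,-0.1],
    [0,0,-0.15],
    [0,0,-0.18],
    [0,0,-0.18],
    [0,-0.1,-0.1],
    [0,-0.15,0]
  ],
  "turn": [
    [0,0,0],
    [0,0,0],
    [0,0,0],
    [0,0,0],
    [0,0,0],
    [0,0,0],
    [0,0,0],
    [0,0,0]
  ]
}}

```text
clock: 25.33
position: [0.5587, 0.0175, 0.2872]
ee_rot: [0.997, -0.077, 0.004, -0.001]
ft_force: [0.7, -0.4, -0.6]
grip_width: 0.502
```

{"method": "move_arm", "body": {
  "claw": [0.5,0.5,0.5,0.5,0.5,0.5,0.5,0.5],
  "dp": [
    [-0.05,-0.17,0],
    [-0.05,-0.17,0],
    [-0.05,-0.17,0],
    [-0.05,-0.17,0],
    [-0.05,-0.17,0],
    [-0.03,-0.1,0],
    [0,0,0],
    [0,0,0]
  ],
  "turn": [
    [0,0,0],
    [0,0,0],
    [0,0,0],
    [0,0,0],
    [0,0,0],
    [0,0,0],
    [0,0,0],
    [0,0,0]
  ]
}}

```text
clock: 26.0
position: [0.5294, 0.2182, 0.2819]
ee_rot: [0.997, -0.073, 0.0, 0.0]
ft_force: [-0.1, -0.3, -0.6]
grip_width: 0.497
```

Run:
```python
from h import *
st()
for n in('scene','top'): cv2.imwrite(f'pics/w_{n}.png',cams.camera(n)[:,:,::-1])
a=cv2.imread('pics/w_scene.png')[205:305,295:395];b=cv2.imread('pics/w_top.png')[170:270,260:360]
cv2.imwrite('pics/w1.png',np.hstack([cv2.resize(x,None,fx=4,fy=4,interpolation=cv2.INTER_CUBIC) for x in(a,b)]))
```

```text
t 26.00 pos [529.3898 218.1792 281.8778] yawx -8.35 tilt 0.03 F [-0.056  -0.2933 -0.6068] T [-0.0605 -0.0267  0.0274] g 0.497 q [-1.3283  0.2949  1.062   1.5688 -0.2586  1.4306 -0.394 ]
```

View pics/w1.png

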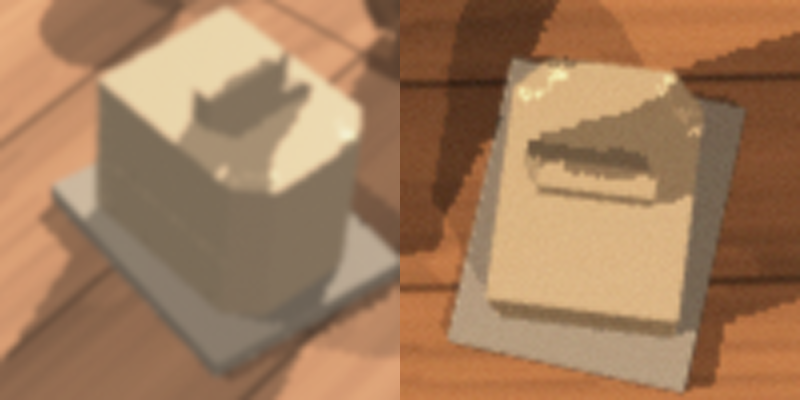

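View pics/w_scene.png

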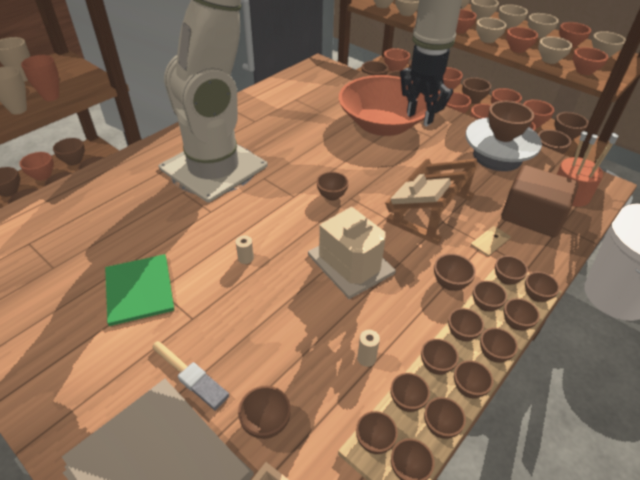

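View pics/w_top.png

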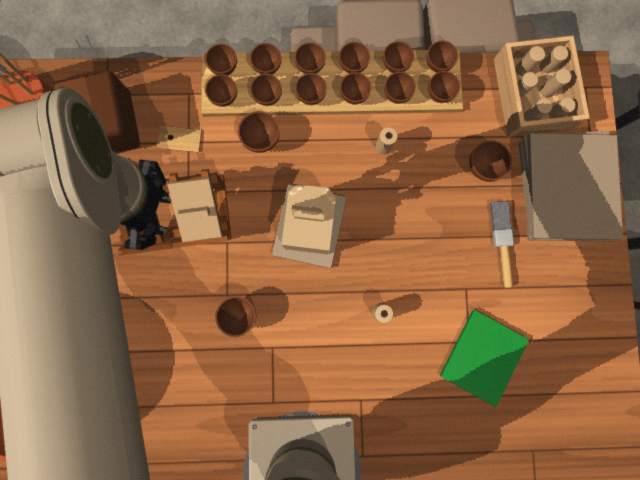

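Both views show the lid flush, with its chamfers over the chamfers (top-view chamfers at crop (530,75) and (690,85)). The other lid, bowls, props, brush and green slab are where they started. I'll hand in.

```bash
python3 -c "
from workcell import manip
print(manip.hand_in())"
```

```text
the job is handed in; nothing more can be done
None
```

The stack is finished and handed in at about 26 s of the 67 s allowed. The second saggar sits on the loaded bottom one, and the matching chamfered lid is on top, chamfers over chamfers.

- **Second saggar:** contact came at a tool height of 84.4 mm, against 84.4 mm expected for seated and 90.4 mm if it had been riding on the rim. The set-down force was about 11 N.
- **Lid:** contact came at 121.7 mm, against about 122 mm expected for seated and 128 mm if riding. The set-down force was about 9 N.
- **Final pictures:** both joints are closed and level, the gripper is clear, and the other lid, bowls, props, brush and green slab look unmoved.
- **Position on the batt:** I measured the bottom saggar about 5–6 mm off the batt's centre before I started. I left it there, so the stack is off centre by about that much.

The two cameras disagreed by about 1–2 mm. The gripped lid also showed about 3 mm off sideways in the scene camera, and I corrected that before lowering it. The top camera could not see either piece while it was being set down, so alignment relied on the scene camera and the contact force. After the lid went on, I checked it only by eye in the pictures, with no further measurement.

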